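# Check tile from the stack onto the colour reader

### The job

Get the colour reader ready for its white check: squeeze the two orange tabs of the dust cover on its sloping stage, lift the cover off and stand it flat on a clear patch of the worktop. Then slide the top, white tile of the blue magazine forward over the low front lip until a good third of it sticks out, pinch it there by its two long edges, and lay it gently (set down, not dropped) on the sloping stage between the side rails and right down against the lower ledge. Leave the grey tile in the magazine and do not disturb the other things on the bench.

Things in the scene. Friction and masses are not known exactly. Their poses are not given: they have to be found in the camera images.
- reader: White wedge-shaped reflectance reader, fixed, 165 mm deep (x) x 136 mm wide (y), 108 mm tall at the back, 30 mm at the front. Origin: centre of its underside on the worktop, x to its high back, y to its left, z up. Its top slopes up to the back at 30 degrees and carries the stage.
- stage: The sloping stage on the reader (fixed to it). Origin on the slope's surface, x up the slope, y to the left across it, z square out of the slope (30 degrees off vertical, leaning to the reader's front). It carries a black bed 56 mm wide, x from -64 to 14 mm, top at z = 12 mm, with a round dark window. The bed is slippery: a tile let go on it slides down to the ledge.
- rails (a point): Midway between the two aluminium side rails of the stage, at the height of their tops (stage z = 26 mm). An aluminium ledge, top at stage z = 24 mm, closes the low end, inner face at stage x = -64 mm. The rails run from there to x = -2 mm, inner faces at y = +-32.5 mm, outer at +-39.5 mm. Axes as the stage's.
- bed_end (a point): Middle of the bed's upper edge (stage x = 14 mm, z = 12 mm). Above it there is only the bare slope at stage z = 0, so the top 42 mm of a laid tile hang free there, with 12 mm of room under them.
- seat (a point): Where the centre of the tile's underside belongs when it lies home: on the bed, 12 mm out of the slope, 60 mm up-slope of the ledge; same axes as the stage. A 60 mm wide tile has 2.5 mm of play to each rail.
- cover: Grey dust cover, latched on the bed at the start, 90 g. Origin: centre of its underside; axes as the stage's at the start: z square out of its 60 (x) x 62 (y) x 3 mm slab, y across the tabs. A post 24 mm wide, 35 mm tall stands in its middle between two upright orange tabs, each 24 mm long in x, 5 mm thick, outer faces at y = +-26 mm, reaching up to z = 41 mm.
- cover_grip (a point): Middle of the cover between the two tabs, 32 mm above its underside: squeeze about here along y, 52 mm across the tabs, 38 mm when squeezed in. The rails beside it reach to 14 mm above the cover's underside.
- cover_catch (a point): Middle of the cover at the height of its catches, 5.5 mm above its underside. At its foot each tab has a 4 mm thick catch, tip at y = +-37 mm, that hooks under a bridge of the side rail. With both tabs squeezed fully in, the catches are free and the cover lifts straight out, square to the slope.
- tab_l (a joint): How far the tab on the cover's +y side is pressed in, 0 (out, hooked) to 0.007 m; sprung, 3 N to start, 8 N fully in.
- tab_r (a joint): The same for the tab on the -y side.
- magazine: Blue tile magazine, fixed, 138 mm deep (x) x 86 mm wide (y), 63 mm tall, with an open front. Origin: underside, on the centre line; x to its closed back, so tiles leave towards its -x; y to its left, z up. A black tile (fixed), the grey and the white one lie in it on one another. Front face at x = -66 mm.
- lip (a point): Middle of the front edge of the low aluminium lip, at its top: 66 mm in front of the magazine's origin, 53.5 mm above the worktop. The lip holds back the grey tile; the white one passes 1.5 mm over it.
- walls (a point): Middle of the inner top edge of the magazine's back wall (66 mm behind its origin, 63 mm above the worktop). The side walls have inner faces at magazine y = +-32 mm, outer +-40 mm, and the same height.
- tile_white: White glazed ceramic tile, 120 (x) x 60 (y) x 5 mm, 85 g, origin: centre of its underside. At the start it lies on the stack, underside 55 mm above the worktop, its front end within 10 mm of the lip's edge. Glazed faces slip on one another; finger pads pressed on it grip better and drag it along. It stays lying while its middle is behind the lip.
- tile_grey: Grey glazed tile of the same size under the white one, loose, underside 50 mm above the worktop. Origin: centre of its underside.
- white_bottle: Bystander: white plastic bottle with black screw cap, 92 mm across, 152 mm tall. Origin: centre of its underside.
- tall_beaker: Bystander: tall glass beaker, 82 mm across the lip, 126 mm tall. Origin: centre of its underside.
- cylinder: Bystander: glass measuring cylinder on a blue foot, foot 56 mm across, 167 mm tall. Origin: centre of its underside.
- dropper_bottle: Bystander: amber dropper bottle with black teat, 34 mm across, 107 mm tall. Origin: centre of its underside.
- vial_black: Bystander: glass sample vial with black cap, 21 mm across, 52 mm tall. Origin: centre of its underside.
- vial_blue: Bystander: glass sample vial with blue cap, 21 mm across, 52 mm tall. Origin: centre of its underside.
- petri_dish: Bystander: small clear petri dish with lid, 63 mm across, 15 mm tall. Origin: centre of its underside.
- timer: Bystander: white bench timer with three keys, 62 x 66 mm, 19 mm tall. Origin: centre of its underside.
Things that resemble listed ones, but are neither listed nor needed, are in the scene too. What is meant by the cover is not pink, and is the larger of those in its own colour.

How it is judged:
On the way, in this order (a step that is already met when the one before it is completed fails the run):
1. the cover is lifted off the bed with both its tabs squeezed in (value of joint each of tab_l, tab_r above 0.004 m and z of cover in the frame of stage above 0.03 m), for 0.05 s.
2. the dust cover is off the reader and stands flat on the worktop, let go (height (world z) of cover between -0.004 and 0.006 m and angle between cover's own z axis and vertical below 0.1 rad and contact force between the fingers and cover below 0.1 N and linear speed of cover below 0.03 m/s), for 0.2 s.
3. the white tile, still lying flat on the stack, sticks out at least 30 mm over the front lip (x of tile_white in the frame of magazine below -0.036 m and y of tile_white in the frame of magazine between -0.006 and 0.006 m and z of tile_white in the frame of magazine between 0.05 and 0.06 m and angle between tile_white's own z axis and vertical below 0.06 rad), for 0.2 s.
4. the tile is pinched and lifted clear of the magazine, the grey one left behind (z of tile_white in the frame of magazine above 0.08 m and contact force between the fingers and tile_white above 0.3 N and x of tile_grey in the frame of magazine between -0.006 and 0.012 m and z of tile_grey in the frame of magazine between 0.046 and 0.054 m), for 0.1 s.
5. the tile is set down on the stage between the rails while the gripper still holds it (x of tile_white in the frame of seat between -0.006 and 0.012 m and y of tile_white in the frame of seat between -0.005 and 0.005 m and z of tile_white in the frame of seat between -0.003 and 0.006 m and angle between the z axis of tile_white and the z axis of seat, either way round below 0.08 rad and contact force between the fingers and tile_white above 0.3 N), for 0.1 s.
At the end, for the whole second after the job is handed in: The white tile lies flat on the sloping bed (within 3 mm and 2 degrees), between the rails and against the lower ledge (within 4 mm), at rest; the cover stands flat on the worktop; the grey tile is still in the magazine behind the lip (all of step 2 and x of tile_white in the frame of seat between -0.005 and 0.004 m and y of tile_white in the frame of seat between -0.005 and 0.005 m and z of tile_white in the frame of seat between -0.003 and 0.003 m and angle between the z axis of tile_white and the z axis of seat, either way round below 0.04 rad and angle between the x axis of tile_white and the x axis of seat, either way round below 0.08 rad and linear speed of tile_white below 0.02 m/s and x of tile_grey in the frame of magazine between -0.006 and 0.012 m and z of tile_grey in the frame of magazine between 0.046 and 0.054 m); the robot touches nothing.
It fails at once if the white tile falls to the worktop (height (world z) of tile_white below 0.042 m).
It fails at once if the grey tile is dragged or lifted out of its place (not (x of tile_grey in the frame of magazine between -0.006 and 0.012 m and z of tile_grey in the frame of magazine between 0.046 and 0.054 m)).
It fails at once if a bystander is pushed aside (over 15 mm) or knocked over (distance of any of white_bottle, tall_beaker, cylinder, dropper_bottle, vial_black, vial_blue, petri_dish, timer from where it was at the start of the episode above 0.015 m or angle between any of white_bottle, tall_beaker, cylinder, dropper_bottle, vial_black, vial_blue, petri_dish, timer's own z axis and vertical above 0.3 rad).
It also fails if it takes over 72 s, if anything falls off the work surface, if the arm or the gripper's body presses on something with over 40 N, if the wrist force passes 120 N, or if a joint passes its speed limit or range.

### The arm

A 6-joint arm with a two-finger parallel gripper is mounted at the origin on a cart in front of the work surface, level with it; the furniture and walls round the work are solid. World frame = base frame: x ahead of the robot, y to its left, z up, the work surface at z = 0. Lengths are in m, angles in rad, forces in N, time in s.
With the tool pointing down it reaches from about 0.375 to 0.9 m from the base axis. Payload 3.1 kg.
Tool frame: the origin (TCP) lies on the front face of the gripper's body, between the roots of the fingers; the fingertips stand 70 mm ahead of it and the grasp point (between the pads) lies 51 mm ahead of it; z points along the fingers, y is the line along which they close (so a half turn about z gives the same grasp; the last joint's range is limited). The gripper opens to 87 mm and grips with 3 to 60 N. Pads are 19 mm wide; open, the fingers measure 117 mm over their backs; the gripper's body (75 mm by 190 mm) begins 51 mm behind the grasp point.
Start: joints at [-1.304, 0.527, 1.433, -0, 1.181, -0.178], TCP at [0.269, -0.564, 0.292] pointing down, gripper open.
Joint ranges: [-3.08, 3.08], [-0.75, 2.2], [0.22, 2.44], [-1.43, 4.57], [0, 2.65], [-2.85, 2.85]. Speed limits (rad/s): [2.79, 2.79, 3.14, 3.14, 3.14, 3.14].

### API

Orientations are given as a unit quaternion [x, y, z, w].
In Python, from rig import robot, cams, ticket gives the robot as it stands. The module is installed in compiled form; this text tells all that it offers.
- The arm moves only by the shell command python3 -m crank 'ROWS' [FORCE]. ROWS is JSON, a list of rows, each a list of 7 numbers: the shift along the tool's x, y, z in cm, then the turn, a rotation vector about the tool's x, y, z in rad, then the closure, from 0 (fully open) to 1 (shut). A call has 1 to 5 rows; each row shifts and turns the commanded pose from where the row before left it, along the tool's axes as they then stand; what a row does not reach is not made up. A row lasts 1/8 s, in which the tool goes at most 62.5 mm and 10.7 degrees, less where a joint would pass 70% of its speed; a pose out of reach is approached as far as the arm can. A call is refused whole if a number of a shift passes 6.25 or a number of a turn 0.188, either way. A call with a gripper value outside its range is refused whole. The fingers move at their own pace and stop on an object; FORCE is the grip in N (left out, the last holds). Time passes only in rows, so rows that do not move let the fingers close. It gives the time, the measured TCP pose, the force, the opening and the grip force at its end, in the units of the state.
- robot.get_obs(): the state, without advancing time (a new reading comes with each control period).
- cams.camera(name): name is "scene" or "side" or "wrist"; returns the picture (400x640x3 uint8, red, green, blue); there is no depth.
- cams.camera_info(name): a dict with "intrinsics" (3x3 intrinsics, pixels), "dist" ([k1, k2, p1, p2, k3] as OpenCV has them; the pictures are not rectified), "pose" (4x4, takes a point from camera to world coordinates). Camera axes: x right, y down, z forward; pixel columns grow to the right and rows downward; lengths in m; the calibration is good to about 2 mm. A picture is of the moment at which its call begins: read the wrist's pose just before it. camera_info takes no time and is no camera call; for the wrist camera it gives the pose at the moment of the call.
- ticket.hand_in(): hands the job in; it is judged then, once.
The state is a dict: "time": time; "q": joint angles; "joint_velocities": joint speeds; "joint_torque": joint torques, N m; "position": TCP position; "tool_rot": TCP orientation; "ft_force": force on the tool from outside, world axes, zero at the start; "moment": the same for the moment, N m; "grip_width": finger opening in m; "grip_force": force on a finger pad.
Only numpy, scipy, OpenCV 4.12 (cv2) and the standard library are available. Lean on these libraries where they do the work, as an engineer would, in place of code of your own. Each camera call takes 0.05 s, during which the arm holds its last target. There are 200 camera calls.

## Working session

There is one attempt and no reset: what is moved stays moved. The work goes in short steps, Python scripts to look and compute and a shell command to move; the robot and the scene stay as the last step left them, time stands still between calls to the robot, and variables do not carry over. Pictures are saved under pics/ and viewed, at most 10 in all, crops included, and the job is handed in when it is done.

```bash
mkdir -p pics; python3 - <<'E'
from rig import robot,cams,ticket
import cv2,numpy as np
np.set_printoptions(precision=4,suppress=True)
for n in("scene","side"):
    im=cams.camera(n); cv2.imwrite(f"pics/{n}0.png",im[:,:,::-1])
    i=cams.camera_info(n); print(n,np.array(i["intrinsics"]),i["dist"],np.array(i["pose"]))
o=robot.get_obs(); print(o)
E
```

```text
scene [[496.8489   0.     319.484 ]
 [  0.     496.8489 199.0868]
 [  0.       0.       1.    ]] [-0.1002  0.      0.      0.      0.    ] [[-0.8311 -0.266   0.4883 -0.0814]
 [-0.5557  0.3664 -0.7463  1.0503]
 [ 0.0196 -0.8916 -0.4523  0.7031]
 [ 0.      0.      0.      1.    ]]
side [[374.8074   0.     319.9148]
 [  0.     374.8074 202.6148]
 [  0.       0.       1.    ]] [-0.0503  0.      0.      0.      0.    ] [[ 0.995  -0.073   0.0685  0.4867]
 [-0.099  -0.6193  0.7789 -0.9304]
 [-0.0144 -0.7818 -0.6234  0.8615]
 [ 0.      0.      0.      1.    ]]
{'time': 0.1, 'q': array([-1.3045,  0.5284,  1.4338,  0.    ,  1.1814, -0.1785]), 'joint_velocities': array([ 0.0001, -0.0034, -0.0042, -0.0003, -0.0009,  0.0002]), 'joint_torque': array([ -0.0002, -44.0985, -17.7151,   0.0636,   0.0534,  -0.    ]), 'position': array([ 0.2688, -0.5637,  0.2914]), 'tool_rot': array([ 0.9754,  0.2206, -0.    , -0.001 ]), 'ft_force': array([ 0.7609, -0.0525, -0.0935]), 'moment': array([-0.0512, -0.0014,  0.0109]), 'grip_force': 0.0, 'grip_width': 0.08685231370949253}
```

View pics/scene0.png

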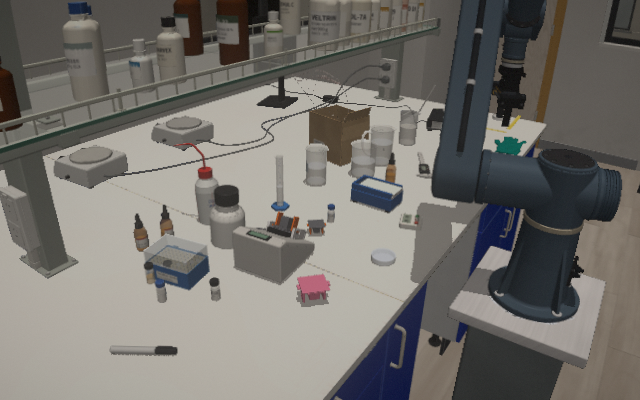

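View pics/side0.png

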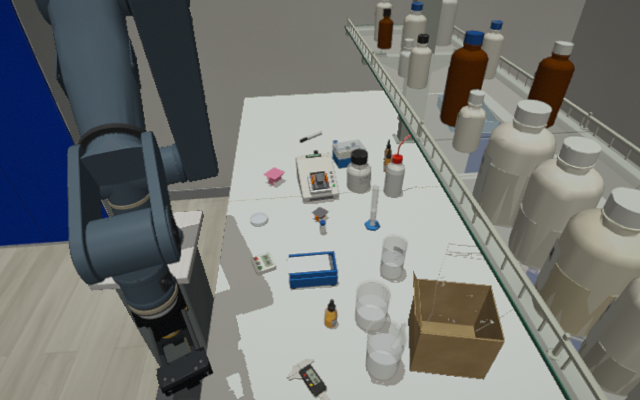

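The scene view shows the reader at about (272,245), magazine (377,192), a small grey decoy cover (316,227) and a pink one (313,288). In the side view the reader is at (318,178) with the orange tabs near (319,181), the magazine at (313,268), a vial at (323,227), the petri dish at (259,219) and the timer at (264,263).

```bash
cat > h.py <<'E'
from rig import robot,cams,ticket
import cv2,numpy as np
from scipy.spatial.transform import Rotation as R
np.set_printoptions(precision=4,suppress=True)
def ray(i,uv):
    uv=np.array(uv,float).reshape(-1,1,2)
    n=cv2.undistortPoints(uv,np.array(i["intrinsics"]),np.array(i["dist"])).reshape(-1,2)
    P=np.array(i["pose"]); d=np.c_[n,np.ones(len(n))]@P[:3,:3].T
    return P[:3,3],d
def onz(i,uv,z):
    c,d=ray(i,uv); return c+d*((z-c[2])/d[:,2])[:,None]
def tri(i1,uv1,i2,uv2):
    c1,d1=ray(i1,uv1);c2,d2=ray(i2,uv2); out=[]
    for a,b in zip(d1,d2):
        s=np.linalg.lstsq(np.c_[a,-b],c2-c1,rcond=None)[0]
        p,q=c1+a*s[0],c2+b*s[1]; out.append(np.r_[(p+q)/2,np.linalg.norm(p-q)])
    return np.array(out)
def proj(i,X):
    P=np.linalg.inv(np.array(i["pose"])); r=cv2.Rodrigues(P[:3,:3])[0]
    return cv2.projectPoints(np.array(X,float),r,P[:3,3],np.array(i["intrinsics"]),np.array(i["dist"]))[0].reshape(-1,2)
E
python3 - <<'E'
from h import *
s,d=cams.camera_info("scene"),cams.camera_info("side")
for n,z,u in (("mag",.06,(313,268)),("reader",.08,(318,178)),("smallcover",.02,(320,214)),("vial",.03,(323,227)),("petri",.01,(259,219)),("timer",.01,(264,263)),("pink",.02,(275,176)),("cyl",0,(372,225)),("bottle",.07,(358,175))):
    print(n,onz(d,u,z))
print(onz(s,[(377,192),(275,240)],.06))
w=cams.camera_info("wrist"); o=robot.get_obs()
T=np.eye(4);T[:3,:3]=R.from_quat(o["tool_rot"]).as_matrix();T[:3,3]=o["position"]
print(np.linalg.inv(T)@np.array(w["pose"]),w["intrinsics"],w["dist"])
for n,k in(("scene",(0,200,80,320)),("side",(130,300,230,390))):
    im=cv2.imread(f"pics/{n}0.png")
    c=im[100:330,200:440] if n=="scene" else im[130:300,230:390]
    cv2.imwrite(f"pics/{n}0c.png",cv2.resize(c,None,fx=2.6 if n=="scene" else 3.5,fy=2.6 if n=="scene" else 3.5,interpolation=cv2.INTER_CUBIC))
E
```

```text
mag [[ 0.5261 -0.2209  0.06  ]]
reader [[0.5799 0.1901 0.08  ]]
smallcover [[0.5732 0.058  0.02  ]]
vial [[ 0.5754 -0.0207  0.03  ]]
petri [[0.3611 0.0675 0.01  ]]
timer [[ 0.3818 -0.1402  0.01  ]]
pink [[0.4188 0.3106 0.02  ]]
cyl [[0.7463 0.0028 0.    ]]
bottle [[0.731  0.2062 0.07  ]]
[[ 0.5005 -0.1495  0.06  ]
 [ 0.5778  0.2383  0.06  ]]
[[ 0.0002 -0.9554 -0.2955  0.0824]
 [ 1.      0.0001  0.0005 -0.0015]
 [-0.0004 -0.2955  0.9554 -0.092 ]
 [ 0.      0.      0.      1.    ]] [[307.6082   0.     315.6001]
 [  0.     307.6082 205.0615]
 [  0.       0.       1.    ]] [-0.0254  0.      0.      0.      0.    ]
```

```bash
cat >> h.py <<'E'
def plan(p,Rt,n,g=0):
    "rows (rounded) from measured pose to p,Rt in n even steps"
    o=robot.get_obs(); p0=np.array(o["position"]); R0=R.from_quat(o["tool_rot"])
    dv=(R0.inv()*Rt).as_rotvec(); rows=[]; pc,Rc=p0,R0
    for k in range(1,n+1):
        sh=Rc.inv().apply(p0+(np.array(p)-p0)*k/n-pc)*100; rv=dv/n
        r=[round(x,2) for x in sh]+[round(x,3) for x in rv]+[g]; rows.append([float(x) for x in r])
        pc=pc+Rc.apply(np.array(r[:3])/100); Rc=Rc*R.from_rotvec(r[3:6])
    print("max cm",max(np.linalg.norm(np.array(r[:3])) for r in rows),"ang/row deg",np.degrees(np.linalg.norm(dv))/n)
    for k in range(0,n,5): print(str(rows[k:k+5]).replace(" ",""))
def down(yaw): # tool z down, tool x at yaw
    c,s=np.cos(yaw),np.sin(yaw); return R.from_matrix(np.array([[c,s,0],[s,-c,0],[0,0,-1]]))
def st():
    o=robot.get_obs(); print(round(float(o["time"]),2),o["position"],R.from_quat(o["tool_rot"]).as_matrix().round(3).tolist(),o["ft_force"],o["grip_width"],o["grip_force"])
def snap(n,name):
    i=cams.camera_info(n); im=cams.camera(n)[:,:,::-1].copy(); cv2.imwrite("pics/"+name,im); np.save("pics/"+name+".npy",i,allow_pickle=True); return i,im
def load(name): return np.load("pics/"+name+".npy",allow_pickle=True).item(),cv2.imread("pics/"+name)
E
python3 -c "
from h import *
plan([.42,-.20,.34],down(0),8)"
```

```text
max cm 4.965964156133228 ang/row deg 3.185708654919436
[[3.66,-3.29,-0.6,-0.0,0.0,0.056,0.0],[3.47,-3.49,-0.6,-0.0,0.0,0.056,0.0],[3.28,-3.68,-0.6,-0.0,0.0,0.056,0.0],[3.06,-3.86,-0.6,-0.0,0.0,0.056,0.0],[2.84,-4.02,-0.6,-0.0,0.0,0.056,0.0]]
[[2.61,-4.18,-0.6,-0.0,0.0,0.056,0.0],[2.37,-4.31,-0.6,-0.0,0.0,0.056,0.0],[2.12,-4.44,-0.6,-0.0,0.0,0.056,0.0]]
```

View pics/side0c.png

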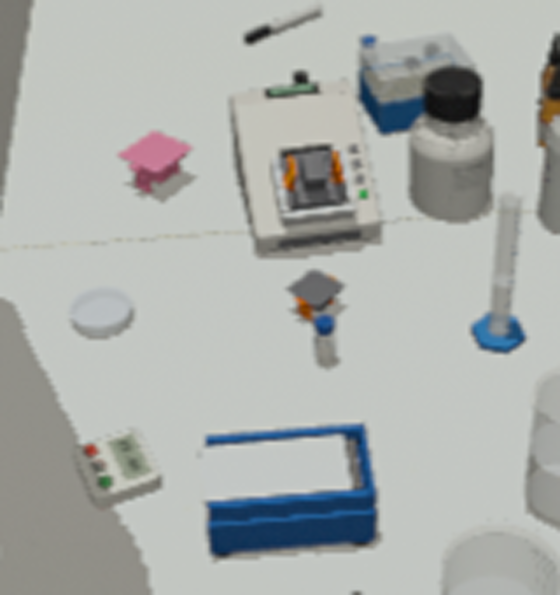

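The side crop shows the reader with its low front toward the magazine (−y), and the cover's orange tabs at crop (290,170) and (335,165). The magazine's open front faces the robot (−x).

```bash
python3 -m crank '[[3.66,-3.29,-0.6,0,0,0.056,0],[3.47,-3.49,-0.6,0,0,0.056,0],[3.28,-3.68,-0.6,0,0,0.056,0],[3.06,-3.86,-0.6,0,0,0.056,0],[2.84,-4.02,-0.6,0,0,0.056,0]]' && python3 -m crank '[[2.6,-4.2,-0.6,0,0,0.056,0],[2.4,-4.3,-0.6,0,0,0.056,0],[2.1,-4.4,-0.6,0,0,0.056,0],[0,0,0,0,0,0,0],[0,0,0,0,0,0,0]]' | tail -5
python3 - <<'E'
from h import *
st(); snap("wrist","w1.png"); plan([.50,.14,.36],down(0),8)
E
```

```text
time: 0.72
position: [0.3637, -0.3352, 0.3221]
tool_rot: [0.997, 0.081, -0.0, -0.0]
ft_force: [1.3, -0.5, 0.5]
grip_width: 0.0869
grip_force: 0.0
position: [0.42, -0.2009, 0.3401]
tool_rot: [1.0, -0.001, -0.0, 0.0]
ft_force: [0.4, 0.1, -0.1]
grip_width: 0.0867
grip_force: 0.0
1.35 [ 0.42   -0.2009  0.3401] [[1.0, -0.002, -0.0], [-0.002, -1.0, -0.0], [-0.0, 0.0, -1.0]] [ 0.41    0.0505 -0.1456] 0.08666372000081343 0.0
max cm 4.400693127224392 ang/row deg 0.024766601172115713
[[0.99,-4.27,-0.25,0.0,0.0,-0.0,0.0],[0.98,-4.27,-0.25,0.0,0.0,-0.0,0.0],[0.99,-4.27,-0.25,0.0,0.0,-0.0,0.0],[0.99,-4.27,-0.25,0.0,0.0,-0.0,0.0],[0.98,-4.27,-0.25,0.0,0.0,-0.0,0.0]]
[[0.99,-4.28,-0.26,0.0,0.0,-0.0,0.0],[0.99,-4.27,-0.25,0.0,0.0,-0.0,0.0],[0.98,-4.27,-0.25,0.0,0.0,-0.0,0.0]]
```

View pics/w1.png

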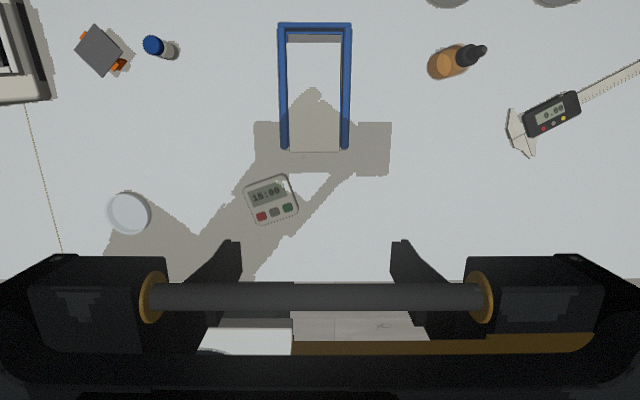

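The wrist view shows the magazine upright: blue back corners at (277,23) and (352,24), wall fronts at (283,150) and (348,150). The timer is at (270,198), the dropper bottle (450,60), the blue vial (155,46) and the decoy cover (98,50).

```bash
python3 -m crank '[[1,-4.27,-0.25,0,0,0,0],[1,-4.27,-0.25,0,0,0,0],[1,-4.27,-0.25,0,0,0,0],[1,-4.27,-0.25,0,0,0,0],[1,-4.27,-0.25,0,0,0,0]]' >/dev/null&& python3 -m crank '[[1,-4.27,-0.25,0,0,0,0],[1,-4.27,-0.25,0,0,0,0],[1,-4.27,-0.25,0,0,0,0],[0,0,0,0,0,0,0],[0,0,0,0,0,0,0]]' | head -3
python3 - <<'E'
from h import *
i,im=load("w1.png")
hsv=cv2.cvtColor(im,cv2.COLOR_BGR2HSV)
m=cv2.inRange(hsv,(105,120,60),(125,255,255)); m[:,:220]=0;m[:,400:]=0;m[200:]=0
ys,xs=np.nonzero(m); print(xs.min(),xs.max(),ys.min(),ys.max())
for v in (25,40,60,80,100,120,135,145,149,151,153):
    x=np.nonzero(m[v])[0]
    if len(x):
        g=np.nonzero(np.diff(x)>5)[0]; e=[x[0]]+[y for k in g for y in (x[k],x[k+1])]+[x[-1]]
        print(v,e,onz(i,[(q+.0,v) for q in e],.063)[:,:2].tolist())
print(onz(i,[(315,ys.min()),(315,ys.max())],.063))
g=cv2.cvtColor(im,cv2.COLOR_BGR2GRAY)
print(g[140:165,315],g[30:45,315])
st(); snap("wrist","w2.png")
E
```

```text
time: 2.65
position: [0.5013, 0.1392, 0.3597]
tool_rot: [1.0, -0.002, -0.001, 0.0]
278 350 23 147
25 [np.int64(278), np.int64(350)] [[0.5895962341546125, -0.1594534311737282], [0.5894496373136692, -0.23660864227143655]]
40 [np.int64(278), np.int64(287), np.int64(342), np.int64(350)] [[0.5749543141640363, -0.15895059152309757], [0.574910286302363, -0.16871219504797322], [0.574798664921004, -0.2283373988678769], [0.5748049504917297, -0.23701538729584803]]
60 [np.int64(279), np.int64(284), np.int64(341), np.int64(349)] [[0.5549113126671581, -0.15935635221632155], [0.5548875705063766, -0.16486730742708255], [0.5547593800051538, -0.22765949752471704], [0.5547623258705319, -0.23647728286688968]]
80 [np.int64(279), np.int64(285), np.int64(341), np.int64(349)] [[0.534245746832398, -0.15864664521388222], [0.5342189242354447, -0.16536962293957702], [0.5340925534907313, -0.2280853646643839], [0.5340927581146276, -0.2370497990775621]]
100 [np.int64(280), np.int64(287), np.int64(340), np.int64(349)] [[0.5129027352159057, -0.1590442574316299], [0.512873832046183, -0.16702148839906927], [0.5127531684438412, -0.22739209630371568], [0.5127498811430956, -0.23764952199936146]]
120 [np.int64(282), np.int64(283)] [[0.49083444872522813, -0.1606072737663252], [0.4908305142891014, -0.16176701519078246]]
145 [np.int64(284), np.int64(285)] [[0.46215649863188163, -0.1620362240468769], [0.4621529834006879, -0.16322233636995587]]
[[ 0.5914 -0.1991  0.063 ]
 [ 0.4597 -0.1988  0.063 ]]
[152 148 152 148 149 149 146 150 149 151 150 133 122 143 141 140 139 142
 141 139 140 141 140 140 140] [ 51  67  89  86  79 120 115 113 112 115 113 112 128 192 189]
2.65 [0.5013 0.1392 0.3597] [[1.0, -0.004, -0.001], [-0.004, -1.0, -0.001], [-0.001, 0.001, -1.0]] [-0.8284 -0.8238  0.5127] 0.08716211579416232 0.0
```

View pics/w2.png

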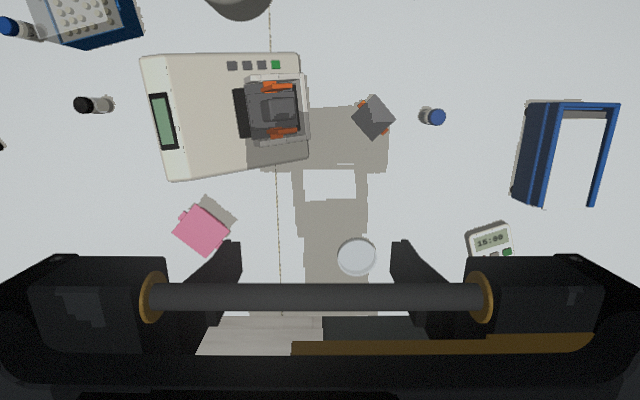

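The w2 view shows the reader tilted in yaw: back edge corners (140,57) and (172,181), front right side (298,52) and (308,155), and orange tabs at (275,87) and (278,132). The back is to the left (+y).

```bash
python3 - <<'E'
from h import *
def orange(im,box):
    hsv=cv2.cvtColor(im,cv2.COLOR_BGR2HSV); m=cv2.inRange(hsv,(5,150,90),(17,255,255))
    k=np.zeros_like(m); x0,y0,x1,y1=box; k[y0:y1,x0:x1]=m[y0:y1,x0:x1]
    n,l,s,c=cv2.connectedComponentsWithStats(k)
    return [(s[j,4],c[j],s[j,:4]) for j in range(1,n) if s[j,4]>5]
i,im=load("w2.png"); a=orange(im,(230,60,320,160))
ims=cv2.imread("pics/scene0.png");imd=cv2.imread("pics/side0.png")
b=orange(ims,(240,205,305,250)); c=orange(imd,(300,165,340,200))
for x in (a,b,c): print(x)
mid=lambda t:np.mean([p[1] for p in sorted(t,key=lambda q:-q[0])[:2]],0)
s,d=cams.camera_info("scene"),cams.camera_info("side")
print(tri(i,mid(a),d,mid(c)))
q=onz(i,[(140,57),(172,181)],.108);print(q, np.degrees(np.arctan2(*(q[0]-q[1])[[1,0]])),np.linalg.norm(q[0]-q[1]))
q=onz(i,[(298,52),(308,155)],.03);print(q, np.linalg.norm(q[0]-q[1]))
E
```

```text
[(np.int32(221), array([273.8371,  86.0271]), array([261,  81,  31,  12], dtype=int32)), (np.int32(190), array([280.1158, 131.7421]), array([267, 127,  30,  12], dtype=int32))]
[(np.int32(46), array([277.9348, 217.7174]), array([275, 212,   8,  13], dtype=int32)), (np.int32(40), array([293.55, 222.65]), array([291, 217,   7,  14], dtype=int32))]
[(np.int32(15), array([312.2   , 178.5333]), array([311, 174,   3,  10], dtype=int32)), (np.int32(19), array([325.7368, 177.8421]), array([325, 174,   3,   8], dtype=int32))]
[[0.5836 0.1846 0.0827 0.0013]]
[[0.6369 0.3209 0.108 ]
 [0.506  0.3054 0.108 ]] 6.758157483641014 0.13174278848785295
[[0.6526 0.1619 0.03  ]
 [0.5239 0.1508 0.03  ]] 0.12919276378159508
```

```bash
cat >> h.py <<'E'
def slope(yaw): # tool frame aligned with stage: x up-slope, z into slope
    y=np.radians(yaw); X=np.array([np.cos(y)*np.cos(np.pi/6),np.sin(y)*np.cos(np.pi/6),.5]); n=np.array([-np.cos(y)*.5,-np.sin(y)*.5,np.cos(np.pi/6)])
    return R.from_matrix(np.c_[X,np.cross(-n,X),-n]),X,n
E
python3 - <<'E'
from h import *
s,d=cams.camera_info("scene"),cams.camera_info("side")
for n,b in(("scene",(205,180,250,250)),("side",(340,145,380,200))):
    im=cv2.imread(f"pics/{n}0.png"); x0,y0,x1,y1=b
    g=im[y0:y1,x0:x1].max(2)<50; k,l,t,c=cv2.connectedComponentsWithStats(g.astype(np.uint8))
    j=1+np.argmax(t[1:,4]); x,y,w,h,a=t[j]; print(n,x+x0,y+y0,w,h,a,c[j]+[x0,y0])
    i=s if n=="scene" else d
    print(onz(i,[c[j]+[x0,y0]],.137))
Rt,X,n=slope(96.5); P=np.array([.5836,.1846,.085])
plan(P+n*.171,Rt,11)
E
```

```text
scene 215 193 23 14 240 [226.0792 199.5875]
[[0.7174 0.2561 0.137 ]]
side 351 150 16 15 190 [358.8421 157.1158]
[[0.734  0.2235 0.137 ]]
max cm 1.4753304714537687 ang/row deg 9.1129290176448
[[0.84,0.35,1.15,0.04,0.036,-0.15,0.0],[0.73,0.52,1.16,0.04,0.036,-0.15,0.0],[0.61,0.66,1.17,0.04,0.036,-0.15,0.0],[0.45,0.79,1.15,0.04,0.036,-0.15,0.0],[0.28,0.89,1.13,0.04,0.036,-0.15,0.0]]
[[0.11,0.97,1.1,0.04,0.036,-0.15,0.0],[-0.09,1.01,1.06,0.04,0.036,-0.15,0.0],[-0.27,1.03,1.02,0.04,0.036,-0.15,0.0],[-0.46,1.0,0.96,0.04,0.036,-0.15,0.0],[-0.65,0.97,0.9,0.04,0.036,-0.15,0.0]]
[[-0.81,0.89,0.84,0.04,0.036,-0.15,0.0]]
```

```bash
python3 -m crank '[[0.84,0.35,1.15,0.04,0.036,-0.15,0],[0.73,0.52,1.16,0.04,0.036,-0.15,0],[0.61,0.66,1.17,0.04,0.036,-0.15,0],[0.45,0.79,1.15,0.04,0.036,-0.15,0],[0.28,0.89,1.13,0.04,0.036,-0.15,0]]' >/dev/null&& python3 -m crank '[[0.11,0.97,1.1,0.04,0.036,-0.15,0],[-0.09,1.01,1.06,0.04,0.036,-0.15,0],[-0.27,1.03,1.02,0.04,0.036,-0.15,0],[-0.46,1.0,0.96,0.04,0.036,-0.15,0],[-0.65,0.97,0.9,0.04,0.036,-0.15,0]]' >/dev/null; python3 -m crank '[[-0.81,0.89,0.84,0.04,0.036,-0.15,0],[0,0,0,0,0,0,0],[0,0,0,0,0,0,0]]' | head -1
python3 - <<'E'
from h import *
st(); snap("wrist","w3.png"); print(robot.get_obs()["q"])
E
```

```text
time: 4.32
4.33 [0.5932 0.1007 0.2339] [[-0.101, 0.993, -0.055], [0.86, 0.114, 0.498], [0.501, 0.003, -0.865]] [ 0.2332  0.0309 -0.3268] 0.08700912800424138 0.0
[-0.211   0.6138  1.5621  0.5355  1.1997 -0.5853]
```

View pics/w3.png

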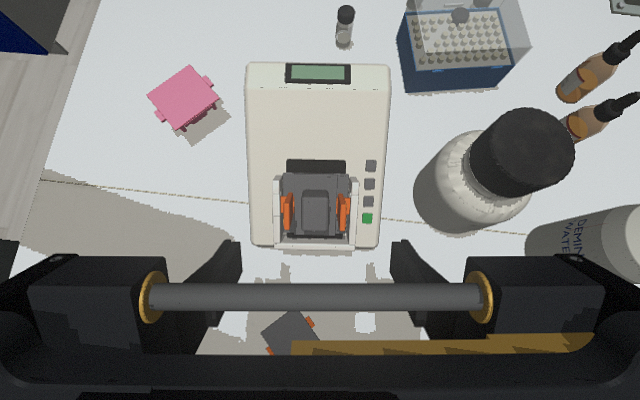

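The w3 view looks squarely at the slope: tabs at about (287,213) and (344,213), ledge at row 243, bottle cap at (522,150). The reader's axes line up well with the image.

```bash
cat >> h.py <<'E'
def orange(im,box):
    hsv=cv2.cvtColor(im,cv2.COLOR_BGR2HSV); m=cv2.inRange(hsv,(5,150,90),(17,255,255))
    k=np.zeros_like(m); x0,y0,x1,y1=box; k[y0:y1,x0:x1]=m[y0:y1,x0:x1]
    n,l,s,c=cv2.connectedComponentsWithStats(k)
    return sorted([(int(s[j,4]),c[j].round(1),s[j,:4]) for j in range(1,n) if s[j,4]>25],key=lambda t:-t[0])[:2]
E
python3 - <<'E'
from h import *
i3,m3=load("w3.png"); i2,m2=load("w2.png")
a=orange(m3,(260,180,380,250)); b=orange(m2,(230,60,320,160)); print(a,b)
mid=lambda t:np.mean([p[1] for p in t],0)
print(tri(i3,mid(a),i2,mid(b)))
# per tab: w3 left tab (-x world) = w2 lower tab
L3,R3=sorted(a,key=lambda t:t[1][0]); U2,D2=sorted(b,key=lambda t:t[1][1])
print(tri(i3,[L3[1],R3[1]],i2,[D2[1],U2[1]]))
g=cv2.cvtColor(m3,cv2.COLOR_BGR2GRAY)
for v in (100,130,150): 
    r=g[v].astype(int); e=np.abs(np.diff(r)); print(v,[(k,int(r[k]),int(r[k+1])) for k in range(230,400) if e[k]>15])
print([int(x) for x in g[185:262,316]])
E
```

```text
[(272, array([343.5, 210.8]), array([339, 194,  11,  37], dtype=int32)), (262, array([285.8, 210. ]), array([281, 193,  11,  37], dtype=int32))] [(221, array([273.8,  86. ]), array([261,  81,  31,  12], dtype=int32)), (190, array([280.1, 131.7]), array([267, 127,  30,  12], dtype=int32))]
[[0.5839 0.186  0.0694 0.001 ]]
[[0.5575 0.1824 0.0748 0.0015]
 [0.6104 0.1891 0.0672 0.0006]]
100 [(243, 214, 155), (245, 149, 183), (388, 176, 154), (389, 154, 137), (390, 137, 214)]
130 [(244, 213, 172), (386, 174, 158), (387, 158, 180), (388, 180, 214)]
150 [(245, 214, 169), (385, 169, 146), (386, 146, 217)]
[107, 102, 105, 103, 92, 76, 74, 76, 76, 78, 81, 80, 98, 108, 108, 106, 104, 105, 103, 104, 104, 103, 103, 100, 106, 103, 105, 102, 102, 100, 102, 105, 99, 105, 102, 104, 102, 104, 103, 104, 105, 101, 103, 103, 102, 89, 76, 80, 80, 72, 57, 48, 41, 103, 144, 140, 136, 136, 169, 209, 208, 203, 200, 203, 176, 146, 157, 157, 157, 156, 150, 182, 212, 209, 209, 210, 209]
```

```bash
python3 - <<'E'
from h import *
i3,m3=load("w3.png")
hsv=cv2.cvtColor(m3,cv2.COLOR_BGR2HSV); m=cv2.inRange(hsv,(5,150,70),(17,255,255)); m[:,:275]=0;m[:,355:]=0
for v in range(190,234,3):
    x=np.nonzero(m[v])[0]
    if len(x): 
        l=x[x<315];r=x[x>315]; print(v,l[[0,-1]] if len(l) else 0,r[[0,-1]] if len(r) else 0, hsv[v,l[0],2] if len(l) else '')
big=cv2.resize(m3[170:260,265:370],None,fx=7,fy=6.5,interpolation=cv2.INTER_CUBIC); cv2.imwrite("pics/w3c.png",big)
E
```

```text
193 [288 291] 0 139
196 [282 291] [339 342] 149
199 [281 293] [337 349] 200
202 [281 293] [336 349] 201
205 [281 293] [336 349] 203
208 [281 293] [336 349] 201
211 [281 293] [336 349] 203
214 [284 289] [340 346] 190
217 [284 289] [340 345] 186
220 [283 289] [340 345] 183
223 [284 289] [340 345] 188
226 [284 289] [340 345] 187
229 [286 288] [340 344] 175
```

View pics/w3c.png

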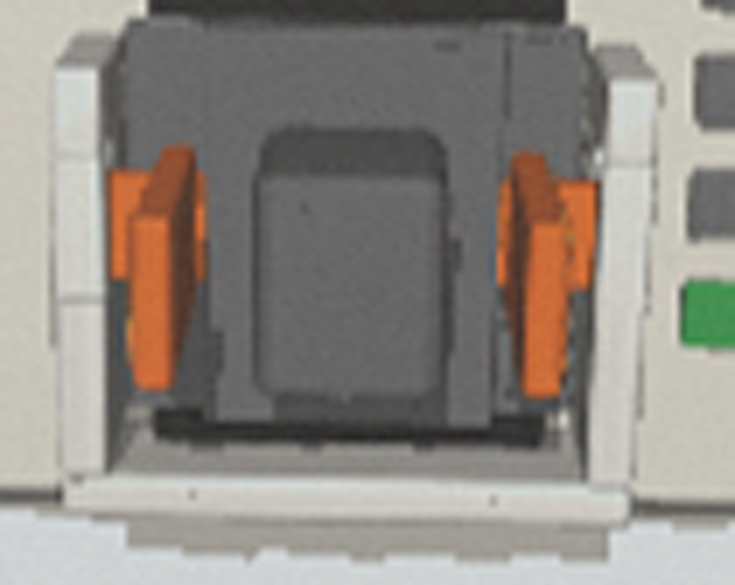

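The crop shows the tab tops (outer edges at crop x 132 and 562, y 213–397) between the rails (55–657). From these, the tab tops lie 155 mm ahead of the TCP and the rail tops 184 mm. The offset is −4 mm in tool x and −2 mm in y, with a yaw error of about 1°. Next I go down and squeeze.

```bash
python3 -m crank '[[-0.44,-0.22,2.5,0,0,0.019,0],[0,0,2.8,0,0,0,0],[0,0,2.8,0,0,0,0],[0,0,2.8,0,0,0,0],[0,0,0,0,0,0,0]]' 25; python3 -m crank '[[0,0,0,0,0,0,0.4],[0,0,0,0,0,0,0.7],[0,0,0,0,0,0,1],[0,0,0,0,0,0,1],[0,0,0,0,0,0,1]]'; python3 -c "
from h import *
st()"
```

```text
time: 5.0
position: [0.584, 0.153, 0.1364]
tool_rot: [0.648, 0.716, 0.171, -0.196]
ft_force: [-0.4, -1.3, -0.7]
grip_width: 0.0868
grip_force: 0.0
time: 5.62
position: [0.5876, 0.1508, 0.1385]
tool_rot: [0.648, 0.716, 0.173, -0.192]
ft_force: [0.7, -3.7, 6.6]
grip_width: 0.045
grip_force: 5.3
5.62 [0.5876 0.1508 0.1385] [[-0.086, 0.995, -0.051], [0.862, 0.1, 0.498], [0.5, -0.001, -0.866]] [ 0.7242 -3.6529  6.5793] 0.04497847198954249 5.280817472375929
```

```bash
python3 -m crank '[[0,0,0,0,0,0,1],[0,0,0,0,0,0,1],[0,0,0,0,0,0,1],[0,0,0,0,0,0,1]]' 25; python3 -c "
from h import *
st(); snap('wrist','w4.png')"
```

```text
time: 6.12
position: [0.5875, 0.1507, 0.1386]
tool_rot: [0.648, 0.716, 0.173, -0.192]
ft_force: [2.4, -4.2, 6.9]
grip_width: 0.0373
grip_force: 25.0
6.12 [0.5875 0.1507 0.1386] [[-0.086, 0.995, -0.051], [0.862, 0.1, 0.498], [0.5, -0.001, -0.866]] [ 2.3617 -4.1768  6.9021] 0.037300231847047796 25.001399122411385
```

View pics/w4.png

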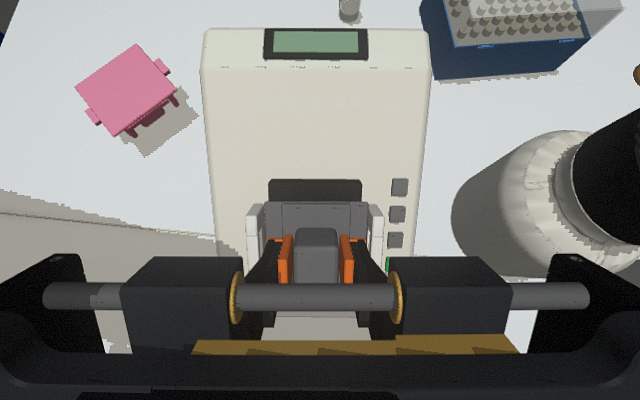

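The fingers hold both tabs (orange at (284,258) and (347,258)), 37 mm apart and so fully squeezed. I lift square to the slope.

```bash
python3 -m crank '[[0,0,-0.6,0,0,0,1],[0,0,-1,0,0,0,1],[0,0,-1.5,0,0,0,1],[0,0,-2.5,0,0,0,1],[0,0,-2.5,0,0,0,1]]'; python3 -m crank '[[0,0,-2.5,0,0,0,1],[0,0,0,0,0,0,1]]'; python3 -c "
from h import *
st(); snap('wrist','w5.png');print(robot.get_obs()['q'])"
```

```text
time: 6.8
position: [0.5892, 0.111, 0.2081]
tool_rot: [0.648, 0.716, 0.171, -0.195]
ft_force: [0.7, 0.5, -0.1]
grip_width: 0.0372
grip_force: 25.0
time: 7.05
position: [0.5922, 0.0979, 0.2307]
tool_rot: [0.648, 0.716, 0.173, -0.193]
ft_force: [-0.5, 0.1, -2.1]
grip_width: 0.0372
grip_force: 25.0
7.05 [0.5922 0.0979 0.2307] [[-0.086, 0.995, -0.052], [0.862, 0.101, 0.497], [0.5, -0.002, -0.866]] [-0.4941  0.1138 -2.0676] 0.037188075773393066 24.99974622071022
[-0.2158  0.6185  1.5696  0.5362  1.1915 -0.5788]
```

View pics/w5.png

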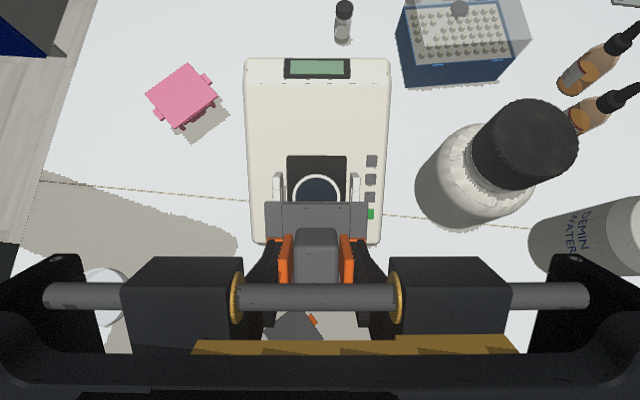

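The cover is off the bed: the dark window is visible at (316,190) and the cover sits in the grip. I carry it to the clear patch near (0.46, 0.03).

```bash
python3 -c "
from h import *
plan([.46,.03,.15],down(np.radians(95.6)),6,1)"
```

```text
max cm 2.804585530876176 ang/row deg 5.010050299130371
[[-1.46,-2.29,0.7,-0.001,-0.087,0.0,1.0],[-1.4,-2.28,0.82,-0.001,-0.087,0.0,1.0],[-1.32,-2.29,0.93,-0.001,-0.087,0.0,1.0],[-1.23,-2.29,1.05,-0.001,-0.087,0.0,1.0],[-1.13,-2.29,1.14,-0.001,-0.087,0.0,1.0]]
[[-1.04,-2.29,1.24,-0.001,-0.087,0.0,1.0]]
```

```bash
python3 -m crank '[[-1.46,-2.29,0.7,-0.001,-0.087,0,1],[-1.4,-2.28,0.82,-0.001,-0.087,0,1],[-1.32,-2.29,0.93,-0.001,-0.087,0,1],[-1.23,-2.29,1.05,-0.001,-0.087,0,1],[-1.13,-2.29,1.14,-0.001,-0.087,0,1]]'>/dev/null; python3 -m crank '[[-1.04,-2.29,1.24,-0.001,-0.087,0,1],[0,0,2.5,0,0,0,1],[0,0,2.5,0,0,0,1],[0,0,0,0,0,0,1],[0,0,0,0,0,0,1]]'; python3 -c "
from h import *
st(); snap('side','s2.png')"
```

```text
time: 8.35
position: [0.46, 0.0309, 0.0994]
tool_rot: [0.671, 0.742, 0.001, -0.001]
ft_force: [-0.2, 0.2, -0.3]
grip_width: 0.0368
grip_force: 25.0
8.35 [0.46   0.0309 0.0994] [[-0.1, 0.995, -0.001], [0.995, 0.1, 0.003], [0.003, -0.001, -1.0]] [-0.163   0.1596 -0.2651] 0.03675727247078194 24.999743228108855
```

```bash
python3 -m crank '[[0,0,0.5,0,0,0,1],[0,0,0.4,0,0,0,1],[0,0,0,0,0,0,1]]' | sed -n 2,4p; python3 -m crank '[[0,0,0.15,0,0,0,1],[0,0,0,0,0,0,1]]'| sed -n 2,4p;python3 -m crank '[[0,0,0.15,0,0,0,1],[0,0,0,0,0,0,1]]'| sed -n 2,4p
```

```text
position: [0.4603, 0.0306, 0.0903]
tool_rot: [0.671, 0.742, 0.001, -0.001]
ft_force: [-0.1, -0.0, -1.1]
position: [0.4604, 0.0306, 0.0888]
tool_rot: [0.671, 0.742, 0.001, -0.001]
ft_force: [-0.1, 0.5, -1.3]
position: [0.4603, 0.0306, 0.0873]
tool_rot: [0.671, 0.742, 0.001, -0.001]
ft_force: [-0.1, 0.9, -0.4]
```

```bash
for k in 1 2; do python3 -m crank '[[0,0,0.1,0,0,0,1],[0,0,0,0,0,0,1]]' | sed -n '2p;4p'; done; python3 -m crank '[[0,0,0.1,0,0,0,1],[0,0,0,0,0,0,1]]' | sed -n '2p;4p'
```

```text
position: [0.4603, 0.0307, 0.0863]
ft_force: [0.1, -0.3, -1.4]
position: [0.4603, 0.0306, 0.0853]
ft_force: [-0.0, 0.1, -1.3]
position: [0.4603, 0.0307, 0.0843]
ft_force: [0.6, 0.6, -1.6]
```

```bash
for k in 1; do python3 -m crank '[[0,0,0.1,0,0,0,1],[0,0,0,0,0,0,1]]' | sed -n '2p;4p'; done; python3 -m crank '[[0,0,0.1,0,0,0,1],[0,0,0,0,0,0,1]]' | sed -n '2p;4p'; python3 -c "
from h import *
i,im=snap('side','s3.png');print(proj(i,[[.46,.03,.03],[.46,.03,0]]))
c=proj(i,[[.46,.03,.03]])[0].astype(int); cv2.imwrite('pics/s3c.png',cv2.resize(im[c[1]-45:c[1]+45,c[0]-60:c[0]+60],None,fx=6,fy=6,interpolation=cv2.INTER_CUBIC))"
```

```text
position: [0.4604, 0.0307, 0.084]
ft_force: [-1.0, 0.4, 5.8]
position: [0.4603, 0.0307, 0.0838]
ft_force: [-2.2, 1.9, 15.2]
[[287.4167 219.5756]
 [288.0192 226.1731]]
```

View pics/s3c.png

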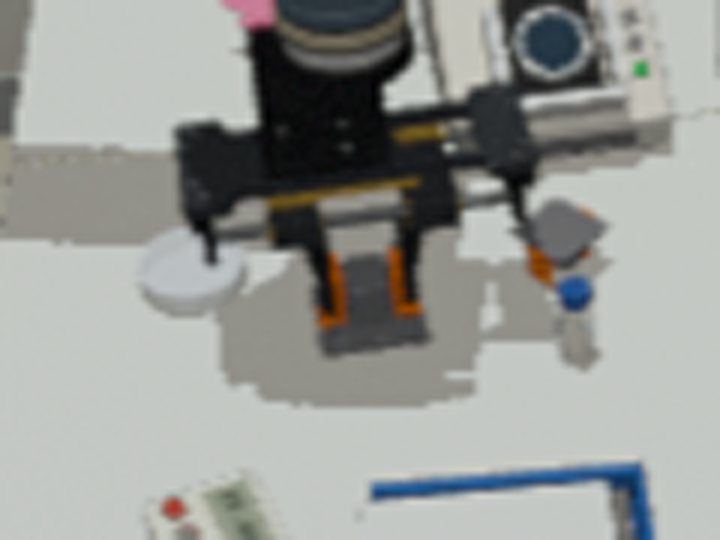

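The cover stands on the worktop (crop (370,330)), pressed at 15 N and clear of the petri dish and the decoy. I ease off and release.

```bash
python3 -m crank '[[0,0,-0.15,0,0,0,1],[0,0,0,0,0,0,0.6],[0,0,0,0,0,0,0.3],[0,0,0,0,0,0,0.15],[0,0,0,0,0,0,0.15]]'| sed -n '2p;4,6p'; python3 -m crank '[[0,0,0,0,0,0,0.15],[0,0,-2,0,0,0,0.15],[0,0,-5,0,0,0,0.15],[0,0,-5,0,0,0,0.15],[0,0,0,0,0,0,0.15]]'| sed -n '2p;4,6p'; python3 -c "
from h import *
st(); snap('wrist','w6.png'); snap('side','s4.png'); plan([.44,-.2,.26],down(np.pi),12,1);plan([.44,-.2,.26],down(0),12,1);print(robot.get_obs()['q'])"
```

```text
position: [0.4603, 0.0306, 0.0837]
ft_force: [0.9, -0.7, 0.4]
grip_width: 0.0596
grip_force: 0.0
position: [0.4622, 0.03, 0.207]
ft_force: [-0.2, -1.0, -0.3]
grip_width: 0.074
grip_force: 0.0
11.82 [0.4622 0.03   0.207 ] [[-0.1, 0.995, 0.008], [0.995, 0.1, 0.002], [0.001, 0.008, -1.0]] [-0.2298 -0.9806 -0.3285] 0.07395421354288419 0.0
max cm 1.9906280415989321 ang/row deg 7.022134513495704
[[-1.89,-0.36,-0.47,0.0,-0.0,-0.123,1.0],[-1.84,-0.59,-0.47,0.0,-0.0,-0.123,1.0],[-1.74,-0.8,-0.48,0.0,-0.0,-0.123,1.0],[-1.64,-1.02,-0.47,0.0,-0.0,-0.123,1.0],[-1.5,-1.21,-0.47,0.0,-0.0,-0.123,1.0]]
[[-1.34,-1.38,-0.47,0.0,-0.0,-0.123,1.0],[-1.15,-1.54,-0.48,0.0,-0.0,-0.123,1.0],[-0.96,-1.67,-0.47,0.0,-0.0,-0.123,1.0],[-0.75,-1.77,-0.47,0.0,-0.0,-0.123,1.0],[-0.53,-1.85,-0.47,0.0,-0.0,-0.123,1.0]]
[[-0.29,-1.91,-0.48,0.0,-0.0,-0.123,1.0],[-0.06,-1.92,-0.47,0.0,-0.0,-0.123,1.0]]
max cm 1.9927117202445515 ang/row deg 7.977887093698828
[[-1.89,-0.36,-0.47,-0.0,-0.0,0.139,1.0],[-1.92,-0.09,-0.47,-0.0,-0.0,0.139,1.0],[-1.92,0.18,-0.48,-0.0,-0.0,0.139,1.0],[-1.88,0.43,-0.47,-0.0,-0.0,0.139,1.0],[-1.79,0.7,-0.47,-0.0,-0.0,0.139,1.0]]
[[-1.68,0.93,-0.47,-0.0,-0.0,0.139,1.0],[-1.54,1.17,-0.48,-0.0,-0.0,0.139,1.0],[-1.36,1.36,-0.47,-0.0,-0.0,0.139,1.0],[-1.16,1.54,-0.47,-0.0,-0.0,0.139,1.0],[-0.93,1.68,-0.47,-0.0,-0.0,0.139,1.0]]
[[-0.7,1.8,-0.48,-0.0,-0.0,0.139,1.0],[-0.43,1.87,-0.47,-0.0,-0.0,0.139,1.0]]
[-0.1789  0.4569  1.9226  0.0043  0.7619 -0.2821]
```

```bash
python3 -m crank '[[-1.89,-0.36,-0.47,0,0,-0.123,1],[-1.84,-0.59,-0.47,0,0,-0.123,1],[-1.74,-0.8,-0.48,0,0,-0.123,1],[-1.64,-1.02,-0.47,0,0,-0.123,1],[-1.5,-1.21,-0.47,0,0,-0.123,1]]'>/dev/null; python3 -m crank '[[-1.34,-1.38,-0.47,0,0,-0.123,1],[-1.15,-1.54,-0.48,0,0,-0.123,1],[-0.96,-1.67,-0.47,0,0,-0.123,1],[-0.75,-1.77,-0.47,0,0,-0.123,1],[-0.53,-1.85,-0.47,0,0,-0.123,1]]'>/dev/null; python3 -m crank '[[-0.29,-1.91,-0.48,0,0,-0.123,1],[-0.06,-1.92,-0.47,0,0,-0.123,1],[0,0,0,0,0,0,1],[0,0,0,0,0,0,1]]'
python3 - <<'E'
from h import *
st(); i,im=snap("wrist","w7.png")
M=lambda x,y,z:[.5195+x,-.1985+y,z]
for n,p in(("lip",M(-.066,0,.0535)),("tilefront",M(-.06,0,.06)),("backwall",M(.066,0,.063)),("lw",M(0,.032,.063)),("rw",M(0,-.032,.063))): print(n,proj(i,[p])[0])
i1,m1=load("w1.png"); print(onz(i1,[(315,150.5),(315,151.5),(315,152.5)],.06)[:,0],onz(i1,[(315,151.5),(315,153)],.0535)[:,0])
c=int(proj(i,[M(0,0,.06)])[0][0]); g=cv2.cvtColor(im,cv2.COLOR_BGR2GRAY)
v0=int(proj(i,[M(.08,0,.06)])[0][1]);v1=int(proj(i,[M(-.09,0,.06)])[0][1]); print(c,v0,v1,[int(q) for q in g[v0:v1,c+15]])
h=cv2.cvtColor(im,cv2.COLOR_BGR2HSV); b=cv2.inRange(h,(100,110,30),(128,255,255))
for v in range(v0,v1,20):
    x=np.nonzero(b[v])[0]
    if len(x): gp=np.nonzero(np.diff(x)>4)[0]; e=[int(x[0])]+[int(q) for k in gp for q in (x[k],x[k+1])]+[int(x[-1])]; print(v,e,onz(i,[(q,v) for q in e],.063)[:,:2].round(4).tolist())
E
```

```text
time: 13.68
position: [0.4395, -0.1991, 0.2585]
tool_rot: [-0.002, 1.0, 0.003, -0.001]
ft_force: [0.6, -0.4, 0.1]
grip_width: 0.0003
grip_force: 0.0
13.68 [ 0.4395 -0.1991  0.2585] [[-1.0, -0.003, -0.003], [-0.003, 1.0, 0.006], [0.003, 0.006, -1.0]] [ 0.5843 -0.4458  0.0794] 0.0003290317729923267 0.0
lip [313.3566 208.7286]
tilefront [313.3395 216.4278]
backwall [313.205  324.0226]
lw [343.7428 271.3882]
rw [282.7576 271.3659]
[0.4552 0.454  0.4528] [0.4532 0.4514]
313 332 187 []
```

```bash
python3 - <<'E'
from h import *
i,im=load("w7.png")
g=cv2.cvtColor(im,cv2.COLOR_BGR2GRAY)
for c in (290,300,326,336): print(c,[int(q) for q in g[190:245,c]])
h=cv2.cvtColor(im,cv2.COLOR_BGR2HSV); b=cv2.inRange(h,(100,110,30),(128,255,255))
for v in range(196,290,8):
    x=np.nonzero(b[v,230:420])[0]+230
    if len(x): gp=np.nonzero(np.diff(x)>4)[0]; e=[int(x[0])]+[int(q) for k in gp for q in (x[k],x[k+1])]+[int(x[-1])]; print(v,e,onz(i,[(q,v) for q in e],.063)[:,:2].round(4).tolist())
for v in (205,208,212,216,220):print(v,onz(i,[(320,v)],.06)[0,0].round(4),onz(i,[(320,v)],.0535)[0,0].round(4))
# finer w1 side profile
i1,m1=load("w1.png"); g1=cv2.cvtColor(m1,cv2.COLOR_BGR2GRAY)
for c in (290,300,310,325,335,345): print(c,[int(q) for q in g1[143:160,c]])
E
```

```text
290 [147, 146, 147, 149, 148, 148, 146, 151, 122, 48, 57, 50, 50, 53, 53, 53, 49, 57, 74, 87, 94, 125, 154, 154, 154, 153, 152, 154, 151, 152, 153, 152, 152, 150, 154, 151, 153, 149, 149, 150, 151, 151, 152, 153, 151, 151, 151, 150, 153, 151, 151, 151, 152, 150, 151]
300 [145, 146, 147, 147, 147, 149, 149, 148, 123, 58, 49, 51, 52, 52, 55, 53, 51, 56, 75, 89, 93, 125, 149, 152, 149, 151, 151, 151, 152, 151, 154, 154, 153, 150, 151, 149, 152, 152, 152, 151, 151, 150, 148, 151, 152, 152, 149, 150, 152, 131, 70, 44, 42, 40, 36]
326 [148, 147, 146, 145, 147, 144, 144, 148, 124, 58, 50, 50, 52, 51, 49, 52, 47, 52, 73, 85, 100, 130, 152, 153, 152, 152, 154, 153, 150, 154, 148, 152, 152, 150, 154, 149, 150, 150, 150, 152, 152, 150, 149, 151, 151, 151, 148, 153, 139, 93, 30, 34, 33, 29, 35]
336 [196, 196, 196, 196, 198, 196, 194, 201, 160, 55, 54, 46, 53, 55, 52, 53, 50, 55, 69, 86, 99, 131, 153, 150, 153, 151, 154, 151, 152, 151, 152, 153, 152, 150, 151, 150, 151, 152, 152, 148, 151, 151, 152, 150, 152, 148, 150, 148, 152, 148, 150, 151, 148, 149, 148]
204 [352, 352] [[0.4455, -0.1607], [0.
[... 546 characters left out ...]
2] [[0.4972, -0.2368], [0.4972, -0.2276], [0.4971, -0.1649], [0.4971, -0.1587]]
205 0.4475 0.4495
208 0.4506 0.4527
212 0.4548 0.457
216 0.459 0.4613
220 0.4633 0.4656
290 [150, 151, 149, 151, 147, 153, 149, 147, 141, 135, 144, 139, 141, 141, 141, 137, 140]
300 [147, 147, 146, 150, 147, 149, 150, 151, 138, 125, 142, 143, 140, 141, 141, 140, 142]
310 [152, 150, 148, 146, 147, 149, 149, 150, 136, 125, 143, 140, 141, 142, 137, 140, 142]
325 [150, 149, 148, 150, 150, 147, 151, 147, 138, 126, 142, 140, 140, 142, 143, 142, 139]
335 [148, 149, 150, 149, 148, 148, 152, 146, 133, 124, 144, 139, 139, 140, 142, 140, 140]
345 [69, 68, 65, 71, 66, 67, 92, 128, 142, 141, 139, 141, 142, 142, 142, 138, 143]
```

```bash
python3 - <<'E'
from h import *
i1,m1=load("w1.png"); d=cams.camera_info("side")
print(onz(i1,[(447,62),(475,52)],.08),onz(i1,[(440,70)],.02),onz(d,[(331,306)],.09), onz(d,[(330,324)],.0))
plan([.543,-.197,.15],down(np.pi),4,1)
E
```

```text
[[ 0.5508 -0.3386  0.08  ]
 [ 0.5608 -0.3672  0.08  ]] [[ 0.5499 -0.3546  0.02  ]] [[ 0.5582 -0.3754  0.09  ]] [[ 0.557  -0.3668  0.    ]]
max cm 3.75598189559002 ang/row deg 0.10081200093841712
[[-2.59,0.02,2.71,0.001,-0.001,0.001,1.0],[-2.59,0.03,2.72,0.001,-0.001,0.001,1.0],[-2.59,0.03,2.71,0.001,-0.001,0.001,1.0],[-2.58,0.04,2.72,0.001,-0.001,0.001,1.0]]
```

```bash
python3 -m crank '[[-2.59,0.03,2.7,0.001,-0.001,0.001,1],[-2.59,0.03,2.7,0.001,-0.001,0.001,1],[-2.59,0.03,2.7,0.001,-0.001,0.001,1],[-2.58,0.04,2.7,0.001,-0.001,0.001,1],[0,0,1.6,0,0,0,1]]'>/dev/null; python3 -m crank '[[0,0,0,0,0,0,1],[0,0,0,0,0,0,1]]'; for k in 1 2; do python3 -m crank '[[0,0,0.1,0,0,0,1],[0,0,0,0,0,0,1]]' | sed -n '2p;4p'; done
```

```text
time: 14.6
position: [0.5433, -0.198, 0.1366]
tool_rot: [-0.0, 1.0, -0.0, 0.002]
ft_force: [1.1, -0.3, 0.1]
grip_width: 0.0005
grip_force: 0.0
position: [0.5439, -0.1985, 0.1359]
ft_force: [0.2, -0.3, -0.6]
position: [0.5439, -0.1983, 0.1342]
ft_force: [0.8, -0.1, 0.7]
```

```bash
python3 -m crank '[[0,0.1,0.15,0,0,0,1],[0,0,0.1,0,0,0,1],[0,0,0,0,0,0,1]]' | sed -n '2p;4p'; for k in 1 2; do python3 -m crank '[[0,0,0.08,0,0,0,1],[0,0,0,0,0,0,1]]' | sed -n '2p;4p'; done
```

```text
position: [0.5439, -0.1971, 0.1314]
ft_force: [0.3, -0.3, 0.7]
position: [0.544, -0.1972, 0.1307]
ft_force: [0.2, -0.3, 0.4]
position: [0.544, -0.1972, 0.1302]
ft_force: [-0.5, 0.8, 2.5]
```

```bash
python3 -m crank '[[0,0,0.06,0,0,0,1],[0,0,0,0,0,0,1]]' | sed -n '2p;4p'
```

```text
position: [0.544, -0.1972, 0.1301]
ft_force: [-1.4, 0.8, 5.6]
```

```bash
python3 -m crank '[[0,0,0.04,0,0,0,1],[0.3,0,0,0,0,0,1],[0.5,0,0,0,0,0,1],[0.5,0,0,0,0,0,1],[0,0,0,0,0,0,1]]' | sed -n '2p;4p'; python3 -c "
from h import *
i,im=snap('wrist','w8.png');g=cv2.cvtColor(im,cv2.COLOR_BGR2GRAY);st()
for v in (290,340):print([int(q) for q in g[60:200,v]])
print(proj(i,[[.4524,-.197,.0535],[.4548,-.197,.06],[.4418,-.197,.06]]))"
```

```text
position: [0.532, -0.198, 0.1301]
ft_force: [0.2, -0.6, 7.2]
16.9 [ 0.532  -0.198   0.1301] [[-1.0, -0.001, 0.007], [-0.001, 1.0, -0.003], [-0.007, -0.003, -1.0]] [-0.5094 -0.8205  6.9653] 0.0005221300717974379 3.3268345770193264
[205, 206, 203, 206, 207, 206, 208, 206, 206, 206, 207, 207, 206, 207, 206, 205, 207, 204, 208, 205, 207, 207, 207, 207, 210, 207, 206, 204, 209, 206, 211, 152, 211, 208, 205, 206, 209, 205, 208, 207, 208, 204, 206, 205, 208, 206, 207, 207, 204, 207, 206, 206, 207, 207, 208, 207, 207, 207, 209, 207, 206, 205, 208, 203, 211, 199, 168, 183, 211, 211, 211, 210, 211, 198, 164, 167, 166, 167, 164, 167, 161, 165, 163, 164, 164, 166, 164, 164, 163, 166, 163, 165, 164, 163, 165, 163, 164, 163, 164, 165, 161, 163, 164, 164, 165, 161, 162, 162, 162, 163, 164, 164, 161, 162, 163, 164, 163, 162, 163, 160, 160, 163, 161, 164, 163, 163, 159, 161, 161, 159, 160, 160, 181, 208, 204, 203, 205, 205, 204, 204]
[155, 156, 156, 155, 153, 154, 155, 151, 153, 155, 155, 155, 154, 155, 154, 156, 155, 154, 157, 154, 153, 154, 154, 150, 152, 154, 150, 149, 148, 147, 145, 136, 157, 167, 165, 163, 162, 163, 165, 165, 164, 165, 162, 166, 163, 166, 165, 163, 164, 163, 164, 165, 165, 164, 165, 165, 163, 165, 162, 164, 168, 164, 164, 166, 164, 162, 164, 164, 163, 162, 165, 163, 165, 163, 162, 163, 163, 162, 165, 162, 163, 163, 167, 163, 162, 163, 162, 165, 163, 164, 160, 164, 163, 161, 163, 163, 164, 161, 162, 162, 161, 162, 163, 164, 164, 163, 163, 162, 163, 160, 161, 163, 162, 161, 162, 163, 159, 163, 163, 158, 162, 157, 163, 164, 162, 162, 161, 160, 162, 161, 161, 161, 162, 162, 163, 159, 162, 159, 160, 161]
[[315.0407 112.3962]
 [314.973  117.5315]
 [314.9913  90.3111]]
```

The tile's front edge (row 91) follows the fingers exactly. I need 30 mm more.

```bash
python3 -m crank '[[0.6,0,0,0,0,0,1],[0.6,0,0,0,0,0,1],[0.6,0,0,0,0,0,1],[0.6,0,0,0,0,0,1],[0.6,0,0,0,0,0,1]]' | sed -n '2p;4p';  python3 -m crank '[[0,0,0,0,0,0,1],[0,0,0,0,0,0,1]]' | sed -n '2p;4p'; python3 -c "
from h import *
i,im=snap('wrist','w9.png');g=cv2.cvtColor(im,cv2.COLOR_BGR2GRAY);st()
for v in (290,300,340):print([int(q) for q in g[60:150,v]])
print(proj(i,[[.4524,-.197,.0535],[.4120,-.197,.06]]))"
```

```text
position: [0.5028, -0.1984, 0.1301]
ft_force: [1.2, -0.7, 6.3]
position: [0.5021, -0.1983, 0.1301]
ft_force: [-1.5, -0.4, 7.9]
17.82 [ 0.5021 -0.1983  0.1301] [[-1.0, -0.001, 0.008], [-0.001, 1.0, -0.004], [-0.008, -0.004, -1.0]] [-0.0061 -0.4034  7.0627] 0.0006254873223775945 4.031639776658267
[207, 204, 204, 206, 205, 204, 204, 203, 204, 204, 205, 205, 202, 205, 206, 204, 203, 204, 204, 206, 204, 205, 204, 204, 204, 205, 204, 203, 204, 206, 205, 147, 208, 206, 205, 204, 205, 203, 205, 204, 206, 206, 206, 204, 204, 207, 206, 206, 204, 204, 204, 207, 206, 205, 206, 206, 204, 205, 206, 204, 206, 202, 206, 206, 202, 205, 206, 203, 207, 203, 204, 204, 205, 205, 204, 209, 208, 210, 194, 160, 163, 164, 164, 162, 162, 164, 165, 162, 161, 164]
[204, 205, 204, 205, 202, 204, 204, 207, 204, 204, 204, 206, 205, 202, 205, 205, 202, 203, 203, 203, 206, 202, 204, 202, 204, 204, 206, 206, 205, 205, 208, 152, 207, 207, 206, 204, 206, 202, 205, 203, 204, 206, 206, 203, 206, 202, 202, 204, 205, 204, 205, 204, 203, 202, 204, 205, 202, 205, 206, 204, 204, 207, 196, 158, 159, 161, 165, 164, 161, 164, 162, 165, 165, 167, 166, 160, 163, 163, 162, 166, 164, 161, 162, 162, 162, 163, 162, 162, 164, 163]
[203, 206, 176, 147, 153, 153, 153, 151, 153, 153, 153, 155, 155, 150, 153, 151, 155, 151, 155, 152, 152, 153, 152, 151, 151, 154, 152, 151, 154, 151, 153, 131, 153, 166, 162, 162, 164, 165, 163, 164, 165, 160, 163, 163, 163, 161, 165, 165, 164, 161, 165, 164, 166, 164, 162, 160, 163, 161, 162, 161, 161, 161, 161, 160, 162, 165, 164, 160, 162, 164, 162, 162, 162, 162, 162, 161, 162, 163, 163, 159, 162, 162, 162, 162, 162, 161, 162, 160, 163, 163]
[[315.4783 168.7649]
 [315.5384  90.5536]]
```

```bash
python3 -m crank '[[0,0,-1,0,0,0,1],[0,0,-3,0,0,0,0.5],[0,0,-3,0,0,0,0],[0,0,0,0,0,0,0],[0,0,0,0,0,0,0]]' | sed -n '2p;4,5p'; python3 -c "
from h import *
st();i,im=snap('wrist','w10.png');g=cv2.cvtColor(im,cv2.COLOR_BGR2GRAY)
print(proj(i,[[.4524,-.197,.0535],[.4122,-.197,.06],[.43,-.227,.06],[.43,-.167,.06]]))
v=int(proj(i,[[.43,-.197,.06]])[0][1]); f=int(proj(i,[[.4122,-.197,.06]])[0][1])
print(v,[int(q) for q in g[v,250:380]]); print(f-10,[int(q) for q in g[f-10:f+60,300]])
plan([.428,-.197,.19],down(np.pi),3)"
```

```text
position: [0.5002, -0.1968, 0.1984]
ft_force: [-0.7, -0.7, -0.9]
grip_width: 0.0328
18.45 [ 0.5002 -0.1968  0.1984] [[-1.0, -0.001, 0.003], [-0.001, 1.0, -0.0], [-0.003, -0.0, -1.0]] [-0.6686 -0.7246 -0.9344] 0.03280336864572375 0.0
[[313.4092 154.9394]
 [313.3059  99.5652]
 [272.0307 125.323 ]
 [354.6235 125.436 ]]
125 [212, 209, 210, 211, 212, 209, 212, 209, 212, 211, 208, 211, 207, 212, 209, 211, 209, 211, 209, 213, 185, 203, 212, 210, 211, 211, 212, 209, 209, 210, 210, 210, 211, 211, 211, 210, 210, 210, 213, 210, 208, 211, 211, 210, 212, 207, 210, 211, 212, 210, 211, 211, 170, 164, 168, 169, 170, 170, 171, 169, 168, 169, 168, 168, 168, 170, 168, 172, 169, 168, 167, 168, 166, 167, 166, 169, 166, 169, 168, 169, 168, 169, 167, 165, 168, 168, 168, 167, 166, 168, 169, 165, 166, 169, 169, 167, 166, 167, 165, 165, 169, 153, 119, 158, 158, 157, 156, 158, 154, 155, 157, 158, 156, 158, 154, 155, 156, 158, 157, 159, 154, 157, 156, 156, 156, 157, 158, 155, 155, 155]
89 [208, 209, 209, 209, 210, 208, 208, 208, 210, 208, 210, 209, 210, 211, 210, 212, 213, 210, 209, 209, 210, 210, 207, 211, 209, 212, 209, 210, 211, 210, 210, 210, 211, 209, 210, 211, 211, 210, 210, 211, 201, 162, 167, 167, 168, 168, 170, 168, 169, 170, 167, 167, 168, 169, 168, 168, 167, 166, 172, 170, 169, 167, 166, 167, 166, 168, 168, 168, 166, 167]
max cm 2.414062965210311 ang/row deg 0.052995734295226665
[[2.4,-0.01,0.26,0.0,0.001,0.0,0.0],[2.4,-0.0,0.26,0.0,0.001,0.0,0.0],[2.4,-0.01,0.26,0.0,0.001,0.0,0.0]]
```

```bash
python3 -m crank '[[2.4,-0.05,0,0,0.001,0,0],[2.4,-0.05,0,0,0.001,0,0],[2.4,-0.05,0,0,0.001,0,0],[0,0,2,0,0,0,0],[0,0,2,0,0,0,0]]'>/dev/null;  python3 -m crank '[[0,0,2,0,0,0,0],[0,0,1,0,0,0,0],[0,0,0,0,0,0,0],[0,0,0,0,0,0,0]]' | sed -n '2p;4,5p'; python3 -c "
from h import *
st();plan([.428,-.1985,.1175],down(np.pi),2)"
```

```text
position: [0.4289, -0.1989, 0.1287]
ft_force: [-1.0, 0.8, 0.1]
grip_width: 0.0869
19.62 [ 0.4289 -0.1989  0.1287] [[-1.0, -0.001, 0.002], [-0.001, 1.0, -0.001], [-0.002, -0.001, -1.0]] [-0.9522  0.8383  0.1014] 0.08694914911259972 0.0
max cm 0.5625833271614082 ang/row deg 0.06634576250725323
[[0.05,0.02,0.56,-0.001,0.001,0.001,0.0],[0.05,0.02,0.56,-0.001,0.001,0.001,0.0]]
```

```bash
python3 -m crank '[[0.05,0.02,0.56,0,0.001,0,0],[0.05,0.02,0.56,0,0.001,0,0],[0,0,0,0,0,0,0.15],[0,0,0,0,0,0,0.22],[0,0,0,0,0,0,0.27]]' 30 | sed -n '2p;4,6p';  python3 -m crank '[[0,0,0,0,0,0,0.3],[0,0,0,0,0,0,0.35],[0,0,0,0,0,0,0.5],[0,0,0,0,0,0,0.6],[0,0,0,0,0,0,0.6]]' 30| sed -n '2p;4,6p'
```

```text
position: [0.4279, -0.1985, 0.1174]
ft_force: [-0.0, 0.6, -0.4]
grip_width: 0.0671
grip_force: 0.0
position: [0.4279, -0.1985, 0.1174]
ft_force: [-0.6, -0.9, -0.3]
grip_width: 0.0594
grip_force: 30.0
```

```bash
python3 -m crank '[[0,0,-0.5,0,0,0,1],[0,0,-1,0,0,0,1],[0,0,-2,0,0,0,1],[0,0,-3,0,0,0,1],[0,0,-3,0,0,0,1]]' 35 | sed -n '2p;4,6p';  python3 -m crank '[[0,0,-3,0,0,0,1],[0,0,-1,0,0,0,1],[0,0,0,0,0,0,1]]' | sed -n '2p;4,6p'
python3 - <<'E'
from h import *
st(); i,im=snap("wrist","w11.png"); g=cv2.cvtColor(im,cv2.COLOR_BGR2GRAY); o=robot.get_obs(); print(o["moment"],o["q"])
snap("side","s5.png")
# predicted tile corners in tool frame: front end +x 16mm, back -104; top z=.0575 
Rt=R.from_quat(o["tool_rot"]); p=lambda x,y,z:Rt.apply([x,y,z])+o["position"]
print(proj(i,[p(.016,.03,.0575),p(.016,-.03,.0575),p(-.104,.03,.0575),p(-.104,-.03,.0575)]))
print([int(q) for q in g[100:250,315]])
E
```

```text
position: [0.4276, -0.1981, 0.2137]
ft_force: [-0.8, -0.0, -2.3]
grip_width: 0.0595
grip_force: 35.0
position: [0.4278, -0.1983, 0.2528]
ft_force: [-0.3, -0.5, -1.5]
grip_width: 0.0593
grip_force: 35.0
21.88 [ 0.4278 -0.1983  0.2528] [[-1.0, -0.001, 0.0], [-0.001, 1.0, -0.002], [-0.0, -0.002, -1.0]] [-0.285  -0.5193 -1.4797] 0.059261481242765694 34.96450960636139
[ 0.0814 -0.1142 -0.0127] [-0.671   0.3842  1.8519 -0.0015  0.9062 -2.242 ]
[[369.709  238.3597]
 [256.4645 238.2645]
 [359.442  407.4962]
 [267.5796 407.3404]]
[208, 209, 206, 209, 209, 208, 207, 208, 208, 207, 207, 207, 207, 209, 207, 210, 207, 206, 206, 208, 206, 207, 209, 207, 210, 206, 210, 212, 197, 153, 155, 156, 156, 158, 156, 156, 159, 155, 157, 156, 158, 156, 157, 157, 157, 155, 157, 157, 157, 159, 156, 153, 152, 151, 151, 174, 209, 208, 205, 207, 207, 207, 205, 208, 207, 203, 207, 205, 207, 207, 207, 207, 205, 209, 187, 151, 154, 155, 156, 152, 156, 154, 156, 154, 156, 156, 156, 157, 154, 155, 154, 153, 156, 153, 155, 152, 155, 154, 153, 157, 153, 155, 153, 152, 151, 157, 155, 153, 145, 105, 46, 53, 56, 56, 54, 53, 55, 53, 57, 60, 79, 87, 106, 142, 148, 125, 79, 62, 47, 48, 68, 79, 82, 82, 83, 78, 78, 87, 102, 112, 135, 154, 158, 160, 160, 154, 156, 160, 157, 159]
```

```bash
python3 - <<'E'
from h import *
for n in ("side","scene"):
    if n=="scene": i,im=snap("scene","c5.png")
    else: i,im=load("s5.png")
    g=cv2.cvtColor(im,cv2.COLOR_BGR2GRAY).astype(int)
    P=proj(i,[[x,y,.1903] for x in (.46,.49,.515,.53) for y in (-.228,-.168)]+[[.532,-.198,.1903]]); print(n,P.round(1).tolist())
    for u,v in P[[0,2,4,6] if n=="side" else [1,3,5,7]].round().astype(int): print(u,v,g[v-14:v+14,u].tolist())
    u,v=P[8].round().astype(int); print("end",g[v,u-12:u+12].tolist())
E
```

```text
side [[286.3, 238.2], [285.7, 222.8], [298.0, 237.3], [296.8, 222.0], [307.6, 236.6], [306.0, 221.3], [313.4, 236.1], [311.5, 220.9], [313.2, 228.3]]
286 238 [50, 44, 45, 46, 55, 55, 54, 44, 42, 38, 29, 37, 93, 143, 143, 174, 201, 203, 203, 202, 202, 202, 202, 202, 202, 202, 202, 202]
298 237 [154, 151, 152, 152, 151, 151, 152, 152, 151, 150, 159, 198, 203, 203, 183, 173, 200, 203, 203, 202, 202, 202, 202, 203, 202, 202, 202, 202]
308 237 [202, 202, 190, 200, 203, 202, 202, 202, 202, 202, 202, 203, 203, 202, 167, 198, 203, 202, 202, 203, 202, 202, 202, 202, 202, 202, 202, 203]
313 236 [195, 200, 201, 202, 202, 203, 202, 190, 192, 187, 193, 198, 201, 202, 190, 176, 199, 202, 202, 202, 202, 202, 202, 202, 202, 202, 202, 202]
end [159, 180, 176, 160, 183, 201, 203, 202, 202, 202, 203, 203, 202, 202, 202, 202, 203, 203, 179, 143, 143, 144, 138, 143]
scene [[404.9, 146.2], [395.9, 152.2], [395.6, 144.0], [386.5, 149.8], [388.1, 142.2], [378.7, 147.9], [383.6, 141.1], [374.2, 146.8], [378.3, 143.8]]
396 152 [32, 83, 180, 189, 189, 190, 179, 123, 122, 122, 123, 123, 122, 124, 125, 146, 191, 188, 189, 189, 189, 190, 191, 190, 190, 190, 191, 191]
386 150 [133, 138, 148, 154, 156, 164, 190, 192, 192, 178, 122, 123, 123, 122, 109, 114, 128, 126, 126, 126, 126, 129, 143, 141, 141, 141, 142, 138]
379 148 [145, 148, 148, 150, 154, 159, 158, 159, 155, 156, 192, 192, 193, 181, 132, 115, 128, 128, 129, 130, 129, 130, 136, 145, 142, 143, 143, 144]
374 147 [141, 140, 141, 140, 142, 143, 153, 154, 155, 156, 146, 126, 129, 152, 124, 111, 113, 113, 114, 112, 111, 113, 112, 116, 119, 123, 134, 140]
end [164, 163, 161, 159, 144, 106, 111, 115, 126, 140, 158, 174, 182, 192, 192, 192, 193, 193, 193, 193, 192, 191, 180, 180]
```

```bash
python3 - <<'E'
from h import *
i3,m3=load("w3.png"); i5,m5=load("w5.png")
print("bottle cap",onz(i3,[(522,150)],.147),onz(i5,[(525,147)],.147))
a=orange(m5,(260,220,380,300)); print(a, np.mean([t[1][0] for t in a]))
g=cv2.cvtColor(m5,cv2.COLOR_BGR2GRAY).astype(int)
for v in (180,190,196): print(v,"L",g[v,266:292].tolist(),"R",g[v,340:372].tolist())
g=cv2.cvtColor(m3,cv2.COLOR_BGR2GRAY).astype(int)
for v in (190,205,235): print(v,"L",g[v,268:292].tolist(),"R",g[v,340:366].tolist())
G=np.array([.5875,.1507,.1386]); X=np.array([-.086,.862,.5]);Y=np.array([.995,.1,-.001]);Z=np.array([-.051,.498,-.866])
Tp=G+.073*X+.0005*Y+.0216*Z; pre=Tp-.07*Z; print(Tp,pre)
plan(pre,slope(95.7)[0],15,1)
E
```

```text
bottle cap [[0.7308 0.232  0.147 ]] [[0.7306 0.2277 0.147 ]]
[(513, array([347.6, 257.1]), array([340, 234,  26,  50], dtype=int32)), (503, array([283.2, 257.5]), array([267, 234,  25,  50], dtype=int32))] 315.4
180 L [214, 211, 213, 214, 215, 212, 192, 218, 221, 223, 223, 222, 226, 202, 104, 90, 85, 145, 213, 218, 175, 76, 56, 61, 60, 59] R [53, 60, 55, 59, 56, 45, 146, 213, 216, 190, 96, 96, 86, 203, 224, 222, 219, 223, 221, 217, 171, 211, 213, 214, 222, 101, 103, 115, 117, 114, 115, 114]
190 L [210, 212, 214, 214, 212, 212, 209, 198, 205, 206, 206, 207, 212, 179, 116, 143, 88, 132, 151, 147, 222, 84, 57, 58, 59, 55] R [52, 57, 55, 55, 50, 54, 216, 215, 218, 126, 97, 210, 153, 199, 211, 212, 214, 214, 212, 189, 210, 210, 212, 211, 212, 213, 217, 215, 216, 216, 215, 218]
196 L [212, 212, 213, 213, 212, 212, 163, 206, 218, 219, 221, 219, 223, 220, 104, 142, 88, 113, 150, 149, 221, 82, 50, 56, 52, 45] R [103, 53, 53, 50, 44, 112, 214, 216, 218, 103, 142, 138, 185, 220, 217, 220, 220, 219, 223, 172, 211, 211, 213, 218, 173, 102, 112, 115, 116, 113, 111, 112]
190 L [197, 198, 200, 198, 
[... 733 characters left out ...]
806 0.2244 0.1564] [0.5842 0.1896 0.217 ]
max cm 2.802231253840411 ang/row deg 5.902349292157165
[[-1.05,2.58,0.23,-0.026,0.028,0.096,1.0],[-0.8,2.67,0.27,-0.026,0.028,0.096,1.0],[-0.56,2.72,0.32,-0.026,0.028,0.096,1.0],[-0.3,2.75,0.38,-0.026,0.028,0.096,1.0],[-0.05,2.76,0.44,-0.026,0.028,0.096,1.0]]
[[0.21,2.74,0.52,-0.026,0.028,0.096,1.0],[0.45,2.7,0.6,-0.026,0.028,0.096,1.0],[0.68,2.62,0.69,-0.026,0.028,0.096,1.0],[0.91,2.53,0.77,-0.026,0.028,0.096,1.0],[1.13,2.4,0.87,-0.026,0.028,0.096,1.0]]
[[1.33,2.27,0.96,-0.026,0.028,0.096,1.0],[1.5,2.1,1.06,-0.026,0.028,0.096,1.0],[1.67,1.92,1.16,-0.026,0.028,0.096,1.0],[1.81,1.73,1.25,-0.026,0.028,0.096,1.0],[1.93,1.51,1.35,-0.026,0.028,0.096,1.0]]
```

```bash
python3 -m crank '[[-1.05,2.58,0.23,-0.026,0.028,0.096,1],[-0.8,2.67,0.27,-0.026,0.028,0.096,1],[-0.56,2.72,0.32,-0.026,0.028,0.096,1],[-0.3,2.75,0.38,-0.026,0.028,0.096,1],[-0.05,2.76,0.44,-0.026,0.028,0.096,1]]' >/dev/null; python3 -m crank '[[0.21,2.74,0.52,-0.026,0.028,0.096,1],[0.45,2.7,0.6,-0.026,0.028,0.096,1],[0.68,2.62,0.69,-0.026,0.028,0.096,1],[0.91,2.53,0.77,-0.026,0.028,0.096,1],[1.13,2.4,0.87,-0.026,0.028,0.096,1]]' >/dev/null; python3 -m crank '[[1.33,2.27,0.96,-0.026,0.028,0.096,1],[1.5,2.1,1.06,-0.026,0.028,0.096,1],[1.67,1.92,1.16,-0.026,0.028,0.096,1],[1.81,1.73,1.25,-0.026,0.028,0.096,1],[1.93,1.51,1.35,-0.026,0.028,0.096,1]]' >/dev/null; python3 -m crank '[[0,0,0,0,0,0,1],[0,0,0,0,0,0,1]]'
python3 - <<'E'
from h import *
st(); plan([.5842,.1896,.217],slope(95.7)[0],1,1); snap("wrist","w12.png"); snap("side","s6.png"); snap("scene","c6.png")
E
```

```text
time: 24.15
position: [0.5844, 0.1886, 0.2166]
tool_rot: [0.65, 0.715, 0.174, -0.19]
ft_force: [-0.8, 0.1, -0.5]
grip_width: 0.0589
grip_force: 35.0
24.15 [0.5844 0.1886 0.2166] [[-0.084, 0.995, -0.045], [0.863, 0.095, 0.496], [0.498, 0.002, -0.867]] [-0.8051  0.0955 -0.4875] 0.058873448010623275 34.96444523334503
max cm 0.10246950765959599 ang/row deg 0.29149729016405307
[[0.1,-0.01,0.02,0.004,0.002,-0.002,1.0]]
```

```bash
python3 -m crank '[[0.1,0,1,0.004,0.002,-0.002,1],[0,0,2,0,0,0,1],[0,0,1.5,0,0,0,1],[0,0,0.5,0,0,0,1],[0,0,0,0,0,0,1]]' | sed -n '2p;4p'; python3 - <<'E'
from h import *
st(); G=np.array([.5875,.1507,.1386]); o=robot.get_obs(); Rg=np.array([[-.086,.862,.5],[.995,.1,-.001],[-.051,.498,-.866]]); print("rel G in XYZ",Rg@(o["position"]-G),"want .073 .0005 .0216"); print(robot.get_obs()["moment"])
# side view check: tile end corners vs rails
i,im=snap("side","s7.png"); g=cv2.cvtColor(im,cv2.COLOR_BGR2GRAY).astype(int)
T=R.from_quat(o["tool_rot"]); p=lambda x,y,z:T.apply([x,y,z])+o["position"]
P=proj(i,[p(-.105,.03,.06),p(-.105,-.03,.06),p(-.105,.0395,.0763),p(-.105,-.0395,.0763)]); print(P)
v=int(P[0][1]); print(v,g[v-8:v+9:2,int(P[1][0])-18:int(P[0][0])+18])
E
```

```text
position: [0.5822, 0.2152, 0.1743]
ft_force: [-0.2, 0.6, -0.7]
24.93 [0.5822 0.2152 0.1743] [[-0.085, 0.995, -0.049], [0.861, 0.098, 0.499], [0.501, 0.001, -0.865]] [-0.1717  0.5683 -0.7397] 0.059028779546613334 34.96444880962372
rel G in XYZ [0.0739 0.0011 0.0015] want .073 .0005 .0216
[-0.3391 -0.1988 -0.0632]
[[329.451  184.7396]
 [313.0783 186.8689]
 [331.5087 186.2661]
 [310.1864 189.0544]]
184 [[197 175 124  87 125 145 145 143 143 144 144 144 134 144 126  81 137 163
  162 162 161 161 161 160 160 161 161 160 160 160 161 159 148 175 167 119
   88  87 122 140 161 188 197 196 196 196 196 196 197 197 197 175]
 [197 185 141  90 111 138 144 147 171 165 146 142 119 138 152 116 140 164
  162 162 161 161 161 161 161 161 160 161 161 161 160 159 148 152 165 145
  130 135 137 142 146 181 197 197 196 196 196 196 196 197 197 174]
 [197 197 163 101  93 124 142 144 145 145 144 144 131 141 151 114  89 141
  162 162 161 161 161 161 161 161 160 161 161 161 161 161 161 148 143 145
  119  89  96 128 141 176 196 197 196 196 196 196 196 197 197 175]
 [197 197 173 119  84 116 141 145 144 144 144 144 13
[... 538 characters left out ...]
4 106 131 140 148 180 195 195 170 144 153 183 195 175]
 [196 196 197 197 164 102 117 142 146 145 144 144 144 134 119 166 166 103
   37  28  27  23  22  21  24  29  35  41  50  55  57  59  83 117 130 138
  139 141 144 145 142 142 140 173 189 167 144 142 142 142 143 150]
 [196 197 197 197 183 136 110 134 144 144 144 144 144 143 123 120 127 118
  103 113 141 151 147 143 146 147 148 150 151 142 128 117 111 107 107 110
  118 135 143 143 146 172 181 160 143 141 142 143 144 143 143 143]
 [179 196 197 196 172 128 101 122 142 144 144 144 144 143 132 115 109 108
  105 108 110 107 102 100  98  97  96  98  98  99 100 107 116 120 120 126
  137 143 144 143 147 176 188 167 171 164 145 144 132 134 139 121]]
```

```bash
python3 -m crank '[[0,-0.05,0.4,0,0,0,1],[0,0,0.3,0,0,0,1],[0,0,0,0,0,0,1]]' | sed -n '2p;4p'; python3 -m crank '[[0,0,0.3,0,0,0,1],[0,0,0,0,0,0,1]]' | sed -n '2p;4p'; python3 -m crank '[[0,0,0.3,0,0,0,1],[0,0,0,0,0,0,1]]' | sed -n '2p;4p'
```

```text
position: [0.5816, 0.2183, 0.1688]
ft_force: [0.4, 0.2, -0.4]
position: [0.5814, 0.2198, 0.1661]
ft_force: [0.5, 0.6, -1.1]
position: [0.5812, 0.2214, 0.1635]
ft_force: [-0.7, 0.3, -0.4]
```

```bash
python3 -m crank '[[0,0,0.25,0,0,0,1],[0,0,0.15,0,0,0,1],[0,0,0,0,0,0,1]]' | sed -n '2p;4p'; python3 -m crank '[[0,0,0.12,0,0,0,1],[0,0,0,0,0,0,1]]' | sed -n '2p;4p'; python3 -m crank '[[0,0,0.1,0,0,0,1],[0,0,0,0,0,0,1]]' | sed -n '2p;4p'
```

```text
position: [0.5811, 0.2233, 0.1601]
ft_force: [0.0, 0.5, -2.1]
position: [0.5811, 0.2239, 0.1591]
ft_force: [0.3, -0.9, -1.6]
position: [0.581, 0.2244, 0.1583]
ft_force: [-0.4, 0.4, -1.0]
```

```bash
for k in 1; do python3 -m crank '[[0,0,0.1,0,0,0,1],[0,0,0,0,0,0,1]]' | sed -n '2p;4p'; done; python3 -m crank '[[0,0,0.08,0,0,0,1],[0,0,0,0,0,0,1]]' | sed -n '2p;4p'; python3 -c "
from h import *
st(); G=np.array([.5875,.1507,.1386]); o=robot.get_obs(); Rg=np.array([[-.086,.862,.5],[.995,.1,-.001],[-.051,.498,-.866]]); print(Rg@(o['position']-G),o['moment'])"
```

```text
position: [0.581, 0.2249, 0.1574]
ft_force: [-0.1, 0.7, -0.8]
position: [0.581, 0.2252, 0.1569]
ft_force: [-0.2, -1.4, 0.0]
27.23 [0.581  0.2252 0.1569] [[-0.086, 0.995, -0.047], [0.861, 0.098, 0.499], [0.501, 0.002, -0.866]] [-0.2116 -1.376   0.0377] 0.059109543462902564 34.967198967933655
[0.0739 0.001  0.0216] [-0.3499 -0.0772  0.079 ]
```

```bash
python3 -m crank '[[0,0,0.08,0,0,0,1],[0,0,0,0,0,0,1]]' | sed -n '2p;4p'; python3 -c "
from h import *
print(robot.get_obs()['moment'])"; python3 -m crank '[[0,0,0.06,0,0,0,1],[0,0,0,0,0,0,1]]' | sed -n '2p;4p'; python3 -c "
from h import *
print(robot.get_obs()['moment'])"
```

```text
position: [0.5811, 0.2255, 0.1564]
ft_force: [-0.7, -1.9, 2.7]
[-0.4199  0.0139  0.1014]
position: [0.581, 0.2258, 0.1559]
ft_force: [-0.3, -2.9, 4.9]
[-0.4404  0.1109  0.0694]
```

```bash
for k in 1; do python3 -m crank '[[-0.15,0,0,0,0,0,1],[-0.15,0,0,0,0,0,1],[0,0,0,0,0,0,1]]' | sed -n '2p;4p'; done;  python3 -m crank '[[-0.1,0,0,0,0,0,1],[0,0,0,0,0,0,1]]' | sed -n '2p;4p'
```

```text
position: [0.5819, 0.2233, 0.1546]
ft_force: [0.2, -1.5, 4.9]
position: [0.5821, 0.2225, 0.1542]
ft_force: [0.4, -1.3, 5.4]
```

```bash
for k in 1 2; do python3 -m crank '[[-0.1,0,0,0,0,0,1],[0,0,0,0,0,0,1]]' | sed -n '2p;4p'; done
```

```text
position: [0.5822, 0.2216, 0.1537]
ft_force: [0.6, -2.0, 5.4]
position: [0.5823, 0.2208, 0.1532]
ft_force: [0.3, -2.1, 5.7]
```

```bash
python3 -m crank '[[0,0,-0.1,0,0,0,1],[0,0,0,0,0,0,0.28],[0,0,0,0,0,0,0.22],[0,0,0,0,0,0,0.15],[0,0,0,0,0,0,0.05]]' 5 | sed -n '2p;4,6p'; python3 -m crank '[[0,0,0,0,0,0,0],[0,0,0,0,0,0,0]]' | sed -n '2p;4,6p'; python3 -c "
from h import *
snap('side','s8.png'); snap('scene','c8.png')"
```

```text
position: [0.5814, 0.2204, 0.1533]
ft_force: [-0.1, -1.0, 1.0]
grip_width: 0.0773
grip_force: 0.0
position: [0.5815, 0.2203, 0.1534]
ft_force: [0.4, 0.3, 0.7]
grip_width: 0.0857
grip_force: 0.0
```

```bash
python3 -m crank '[[0,0,-1,0,0,0,0],[0,0,-2,0,0,0,0],[0,0,-3,0,0,0,0],[-1,0,-3,0,0,0,0],[-3,0,-2,0,0,0,0]]' >/dev/null; python3 -m crank '[[-3,0,0,0,0,0,0],[0,0,0,0,0,0,0],[0,0,0,0,0,0,0]]' | sed -n '2p;4p'
python3 - <<'E'
from h import *
st(); i,im=snap("wrist","w13.png"); g=cv2.cvtColor(im,cv2.COLOR_BGR2GRAY).astype(int)
G=np.array([.5875,.1507,.1386]); X=np.array([-.086,.862,.5]);Y=np.array([.995,.1,-.001]);Z=np.array([-.051,.498,-.866])
S=G+.027*X+(.2037-.1077)*Z   # stage origin
f=lambda x,y,z:S+x*X-y*Y-z*Z
P=proj(i,[f(.056,.03,.017),f(.056,-.03,.017),f(.014,0,.012),f(-.064,.0325,.024),f(-.064,-.0325,.024),f(-.002,.0395,.026),f(-.002,-.0395,.026)]); print(P.round(1).tolist())
v=int(P[0][1]);c=int(P[:2,0].mean())
print("col",c,v-20,g[v-20:v+20,c].tolist())
for r in (v+12,v+24): print("row",r,int(P[0][0])-15,g[r,int(P[0][0])-15:int(P[0][0])+15].tolist(),int(P[1][0])-15,g[r,int(P[1][0])-15:int(P[1][0])+15].tolist())
v2=int(P[3][1]); print("low",v2-15,g[v2-15:v2+15,c].tolist())
E
```

```text
position: [0.5927, 0.1053, 0.2145]
ft_force: [0.1, -0.6, 0.9]
30.82 [0.5927 0.1053 0.2145] [[-0.085, 0.995, -0.047], [0.861, 0.097, 0.499], [0.501, 0.002, -0.865]] [ 0.0517 -0.5545  0.9324] 0.08737399525498234 0.0
[[276.2, 107.8], [350.7, 107.7], [313.6, 158.9], [277.5, 248.0], [350.0, 247.9], [266.0, 180.8], [361.1, 180.7]]
col 313 87 [191, 189, 189, 190, 190, 191, 189, 191, 189, 190, 191, 191, 191, 192, 191, 191, 189, 190, 188, 191, 195, 197, 200, 199, 198, 198, 197, 198, 199, 199, 199, 198, 199, 200, 200, 199, 203, 198, 198, 201]
row 119 261 [190, 190, 192, 190, 190, 191, 191, 191, 189, 190, 189, 190, 189, 190, 192, 189, 191, 143, 191, 200, 198, 199, 199, 201, 198, 202, 199, 197, 197, 200] 335 [199, 198, 199, 198, 200, 198, 198, 198, 200, 197, 196, 200, 198, 200, 199, 200, 175, 190, 188, 191, 190, 190, 193, 189, 188, 193, 191, 190, 190, 189]
row 131 261 [189, 193, 192, 191, 190, 191, 188, 188, 191, 192, 192, 190, 190, 191, 189, 192, 190, 191, 187, 198, 198, 198, 200, 200, 198, 197, 199, 200, 200, 197] 335 [196, 199, 200, 199, 200, 201, 197, 200, 198, 199, 197, 198, 196, 199, 202, 202, 108, 195, 189, 190, 190, 191, 188, 191, 189, 191, 192, 187, 192, 189]
low 233 [197, 197, 199, 199, 198, 198, 199, 197, 203, 173, 131, 132, 128, 166, 202, 197, 191, 186, 191, 172, 142, 152, 150, 148, 151, 148, 176, 202, 199, 198]
```

```bash
python3 - <<'E'
from h import *
i,im=load("w13.png"); g=cv2.cvtColor(im,cv2.COLOR_BGR2GRAY).astype(int)
G=np.array([.5875,.1507,.1386]); X=np.array([-.086,.862,.5]);Y=np.array([.995,.1,-.001]);Z=np.array([-.051,.498,-.866])
S=G+.027*X+.096*Z; f=lambda x,y,z:S+x*X-y*Y-z*Z
print(proj(i,[f(x,0,z) for x,z in((.056,.017),(-.064,.017),(-.064,.024),(-.062,.017),(-.060,.017),(-.068,.024))])[:,1])
for r in (190,215,235): print(r,255,g[r,255:290].tolist(),340,g[r,340:372].tolist())
s,im2=snap("side","s9.png"); im0=cv2.imread("pics/side0.png")
d=np.abs(im2.astype(int)-im0).max(2)>40; d[:130]=0;d[300:]=0; d[:,:225]=0;d[:,420:]=0
n,l,t,c=cv2.connectedComponentsWithStats(d.astype(np.uint8))
for k in range(1,n):
    if t[k,4]>12: print(t[k],onz(s,[c[k]],.01)[0,:2])
for a in orange(im2,(265,195,315,250)): print(a,onz(s,[a[1]],.025)[0,:2])
print(proj(s,[[.46+.026*q,.03,.041] for q in (-1,1)]+[[.46,.03,0]]))
E
```

```text
[107.7251 244.711  247.978  242.7083 240.6971 252.0388]
190 255 [189, 188, 187, 188, 187, 190, 188, 189, 186, 187, 187, 189, 181, 196, 196, 194, 194, 197, 189, 156, 88, 106, 82, 107, 134, 116, 195, 199, 198, 201, 199, 200, 198, 198, 200] 340 [202, 198, 200, 200, 200, 201, 197, 201, 203, 86, 136, 87, 157, 188, 195, 192, 194, 197, 195, 167, 147, 190, 189, 189, 188, 186, 187, 190, 187, 187, 189, 190]
215 255 [187, 189, 187, 186, 185, 187, 188, 186, 185, 188, 184, 190, 189, 183, 192, 195, 194, 195, 195, 199, 164, 98, 81, 80, 113, 134, 160, 196, 200, 201, 202, 197, 200, 199, 197] 340 [196, 200, 202, 198, 198, 201, 199, 202, 95, 84, 81, 157, 197, 193, 193, 197, 192, 194, 179, 190, 186, 188, 185, 194, 92, 110, 110, 109, 110, 114, 110, 110]
235 255 [184, 185, 186, 186, 188, 186, 188, 184, 183, 186, 186, 183, 185, 167, 170, 190, 186, 188, 190, 193, 180, 118, 83, 84, 82, 135, 130, 188, 198, 196, 197, 198, 196, 198, 199] 340 [200, 200, 198, 199, 200, 200, 209, 116, 83, 84, 116, 175, 189, 188, 189, 192, 194, 172, 185, 185, 183, 182, 188, 185, 187, 186, 186, 186, 184, 186, 184, 184]
[ 294  130   60   61 2046] [0.6255 0.4631]
[ 225  199  134  101 5973] [ 0.4198 -0.0442]
[289 254  42  20 669] [ 0.5181 -0.1552]
(31, array([280.2, 224.5]), array([278, 218,   5,  11], dtype=int32)) [0.435  0.0135]
(27, array([295.4, 222.3]), array([294, 215,   5,  12], dtype=int32)) [0.4862 0.0187]
[[279.4371 217.6902]
 [294.9283 216.5244]
 [288.0192 226.1731]]
```

```bash
python3 -m crank '[[0,0,-2,0,0,0,0],[0,0,0,0,0,0,0],[0,0,0,0,0,0,0]]' | sed -n '1,2p'; python3 -c "
from rig import ticket
print(ticket.hand_in())"
```

```text
time: 31.3
position: [0.5933, 0.096, 0.2308]
the job is handed in; nothing more can be done
None
```

I handed the job in at 31.3 s. The dust cover stands on the worktop, and the white tile lies between the rails and against the ledge to within about 1 mm. I have no verdict back, and I did not separately check in the last pictures that the grey tile stayed in place.

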